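# Unlatch the dryer's collecting tube and hold it level for inspection

### The arm

A 7-joint arm with a two-finger parallel gripper is mounted at the origin on the work surface. World frame = base frame: x ahead of the robot, y to its left, z up, the work surface at z = 0. Lengths are in m, angles in degrees, forces in N, time in s.
With the tool pointing down it reaches from about 0.425 to 0.875 m from the base axis. Payload 4.7 kg.
Tool frame: the origin (TCP) lies on the centre line of the jaws, within the pads' length; the fingertips stand 8 mm ahead of it and the grasp point (between the pads) lies 11 mm behind it; z points along the fingers, x is the direction in which the jaws open and shut, and the axes are right-handed (so a half turn about z gives the same grasp; the last joint's range is limited). The gripper opens to 87 mm and grips with 3 to 60 N. Pads are 19 mm wide; open, the fingers measure 117 mm over their backs; the gripper's body (75 mm by 190 mm) begins 51 mm behind the grasp point.
Start: joints at [72.599, 18.392, -4.016, 83.108, 1.295, 78.541, -3.26], TCP at [0.203, -0.617, 0.231] pointing down, gripper open.
Joint ranges: [-163.93, 163.93], [-17.29, 119.83], [-79.2, 71.16], [3.27, 140.29], [-89.18, 269.18], [5.43, 117.66], [-154.24, 154.24]. Speed limits (degrees/s): [147.25, 147.25, 180, 180, 180, 180, 180].

### API

Orientations are given as [roll, pitch, yaw] about the fixed x, y, z axes, in that order (R = Rz(yaw) Ry(pitch) Rx(roll)).
In Python, from cell import telemetry, read_camera, get_calibration, sign_off gives the robot as it stands. The module is installed in compiled form; this text tells all that it offers.
- The arm moves only by the tool carry_out, never from a script. Its arguments are lists of equal length, an entry for each row: "translation": the shift along the tool's x, y, z in cm, a list of three; "turn": the turn about the tool's z in rad; "gripper": the opening, from 0 (shut) to 1 (fully open). In form: {"translation": [[dx, dy, dz], ...], "turn": [turn, ...], "gripper": [gripper, ...]}. A call has 1 to 5 rows; each row is the pose to reach, as a shift and turn from the pose commanded when the call began, along the tool's axes at that moment; what a row does not reach only later rows make up. A row lasts 1/8 s, in which the tool goes at most 62.5 mm and 10.7 degrees, less where a joint would pass 70% of its speed; a pose out of reach is approached as far as the arm can. A call with a gripper value outside its range is refused whole. The fingers move at their own pace and stop on an object; "squeeze" is the grip in N (left out, the last holds). Time passes only in rows, so rows that repeat a pose let the fingers close. It gives the time, the measured TCP pose, the force and the opening at its end, in the units of the state.
- telemetry.get_obs(): the state, without advancing time (a new reading comes with each control period).
- read_camera(name): name is "scene" or "top" or "wrist"; returns the picture (480x640x3 uint8, red, green, blue); there is no depth.
- get_calibration(name): a dict with "fx", "fy", "cx", "cy" (pixels), "R" (3x3) and "t" (3): a world point X has camera coordinates R X + t. Camera axes: x right, y down, z forward; pixel columns grow to the right and rows downward; lengths in m; the calibration is good to about 2 mm. The wrist camera is an equidistant fisheye: a pixel r from the principal point sees the ray r / f radians off the axis. A picture is of the moment at which its call begins: read the wrist's pose just before it. get_calibration takes no time and is no camera call; for the wrist camera it gives the pose at the moment of the call.
- sign_off(): hands the job in, once; it reports no verdict.
The state is a dict: "time_s": time; "qpos": joint angles; "joint_velocities": joint speeds; "effort": joint torques, N m; "tool_pos": TCP position; "tool_rot": TCP orientation; "force": force on the tool from outside, world axes, zero at the start; "wrist_torque": the same for the moment, N m; "grip_width": finger opening in m.
Only numpy, scipy, OpenCV 4.12 (cv2) and the standard library are available. Lean on these libraries where they do the work, as an engineer would, in place of code of your own. Each camera call takes 0.05 s, during which the arm holds its last target.

### The job

Lift the metal retaining bail off the tube holder and hang it astride the drying rail, with the bar seated in its peak, and let go of it. Then draw the capped collecting tube out of its holder, turn it to lie level and hold it up there, at least 20 cm above the bench, for inspection: finish while still holding it, without setting it down or letting go. Leave the jar, the rubber collar and the cup where they stand.

Things in the scene. Friction and masses are not known exactly. Their poses are not given: they have to be found in the camera images.
- holder: Fixed tube holder: steel base plate 90 x 130 mm (x, y), 8 mm thick, with a grey block 58 x 58 mm on it, its top 58 mm above the bench, with an upright round socket of 34 mm diameter and 42 mm depth in its centre. Origin: centre of the underside, at bench height; z up.
- bail: Loose bare aluminium strap (30 mm wide in x, 5 thick, 0.11-0.23 kg) shaped like a house front: two 115 mm legs at -y and +y, 70 mm apart inside, 80 outside, and a roof rising at 30 degrees to a peak. Starts astride the holder block, feet on its base plate, about 6 mm free at each side. Lug on the peak: 12 mm (x) by 30 (y), 140 to 172 mm above the feet. Origin: midway between the feet's undersides; z up.
- bail_peak (a point): Inner (under) side of the bail's roof peak, on the centre line, 134 mm above the feet; it sits about 7 mm above the bar's centre line when the bail hangs on the rail (bar 12 mm thick).
- bail_lug (a point): Point to grip on the bail's lug, 159 mm above the feet, 13 mm below the lug's top.
- rail: Fixed drying rail: a level steel bar of 12 mm diameter, 200 mm long along the rail's y, between two posts, one at each end, its centre line 155 mm above the bench. Origin: under the middle of the bar at bench height; z up, y along the bar.
- rail_mid (a point): Middle of the bar, on its centre line.
- tube: Loose closed collecting tube, 112 mm long, 0.07-0.14 kg: clear glass 30 mm in diameter, with a black ribbed screw cap 36 mm in diameter over the top 32 mm. At the start it stands cap up in the socket, its cap starting 38 mm above the block. Origin: centre of its closed foot; z along the tube to the cap.
- tube_cap (a point): Middle of the tube's cap, on the axis, 96 mm from the foot and 16 mm below the cap's top.
- jar: Bystander: lidded amber jar, 60 mm wide, 75 mm tall, origin centre of the underside.
- collar: Bystander: flat black rubber collar lying on the bench, 68 mm across, 12 mm thick, origin centre of the underside.
- beaker: Bystander: white open cup, 60 mm wide, 70 mm tall, origin centre of the underside.
Mind the look-alikes: they are no part of the job. Of the things that look like the tube, the smaller one is meant.

How it is judged:
By the outcome, as a careful person would: the job done as asked, in the order asked, and still so for the second after the job is handed in, while the arm keeps its last pose, push and grip.
It also fails if it takes over 69 s, if anything falls off the work surface, if the arm or the gripper's body presses on something with over 40 N, if the wrist force passes 120 N, or if a joint passes its speed limit or range.

## Working session

There is one attempt and no reset: what is moved stays moved. The work goes in short steps, Python scripts to look and compute and a tool call to move; the robot and the scene stay as the last step left them, time stands still between calls to the robot, and variables do not carry over. Pictures are saved under pics/ and viewed, and the job is handed in when it is done.

Besides the shell and the picture viewer there is one more tool, called after "Call:" by a JSON object that holds its "name" and its "arguments". carry_out: Moves the arm, as the interface text tells. Its arguments: {"type":"object","properties":{"translation":{"type":"array","items":{"type":"array","items":{"type":"number"}}},"turn":{"type":"array","items":{"type":"number"}},"gripper":{"type":"array","items":{"type":"number"}},"squeeze":{"type":"number"}},"required":["translation","turn","gripper"]}

```bash
mkdir -p pics; ls; python3 - <<'E'
from cell import telemetry, read_camera, get_calibration
import cv2,numpy as np
o=telemetry.get_obs();print(o)
for n in ["scene","top","wrist"]:
    c=get_calibration(n);print(n,c)
    im=read_camera(n);cv2.imwrite(f"pics/{n}0.png",im[:,:,::-1])
E
```

```text
pics
{'time_s': 0.0, 'qpos': array([72.59961381, 18.43849799, -4.01346904, 83.17666968,  1.29487472,
       78.538445  , -3.25910382]), 'joint_velocities': array([ 0.01750777, -0.00544596, -0.02563864, -0.02977562,  0.08300648,
        0.07806193,  0.00811507]), 'effort': array([-4.50955504e-04, -4.91294968e+01, -4.04618857e-01, -3.12530065e+01,
       -6.41140994e-02,  4.37477406e-02,  2.22870767e-04]), 'tool_pos': array([ 0.20287052, -0.61696367,  0.22945207]), 'tool_rot': array([ 1.79993741e+02,  1.08386380e-01, -7.17909170e+01]), 'force': array([-0.95183034, -0.26095775,  0.50268693]), 'wrist_torque': array([0.00101801, 0.00942551, 0.00745958]), 'grip_width': 0.08681010504468574}
scene {'fx': 537.8682597577439, 'fy': 537.8682597577439, 'cx': 312.1196327872101, 'cy': 237.1249440792434, 'R': array([[ 0.20123916,  0.97953913, -0.00242974],
       [ 0.62339218, -0.1299839 , -0.77102943],
       [-0.75556932,  0.15364663, -0.63679488]]), 't': array([-0.13150706, -0.24859199,  1.43426192])}
top {'fx': 450.5862321271429, 'fy': 450.5862321271429, 'cx': 319.7259405099798, 'cy': 236.54207779347917, 'R': array([[-0.07856615, -0.99690565,  0.00254774],
       [-0.97214757,  0.07604841, -0.22168838],
       [ 0.22080865, -0.01989399, -0.97511423]]), 't': array([0.04299478, 0.58118966, 0.74478008])}
wrist {'fx': 371.64829954431775, 'fy': 371.64829954431775, 'cx': 323.31523912401195, 'cy': 236.0863703679768, 'R': array([[ 0.31157706, -0.95022028, -0.00107589],
       [-0.91851399, -0.30147024,  0.25582759],
       [-0.24341691, -0.07872179, -0.96672183]]), 't': array([-0.65046332, -0.03136926,  0.38979673])}
```

View pics/scene0.png

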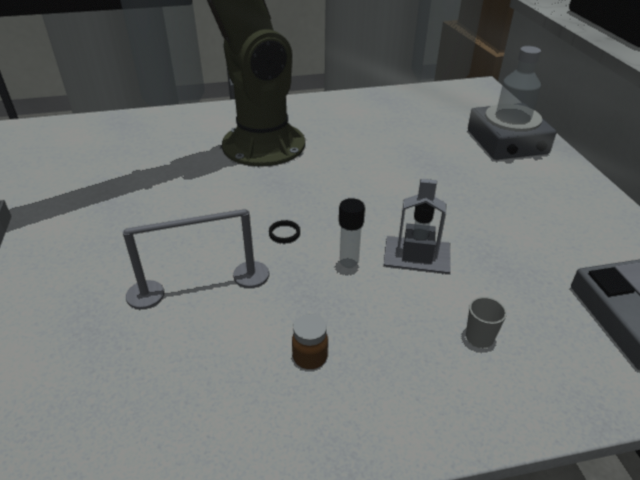

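View pics/top0.png

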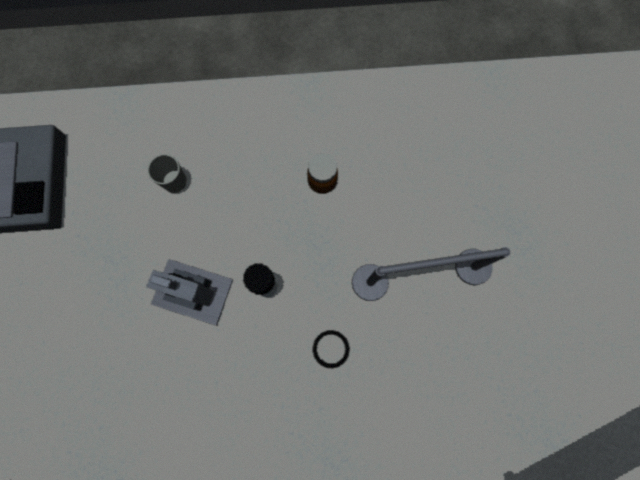

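View pics/wrist0.png

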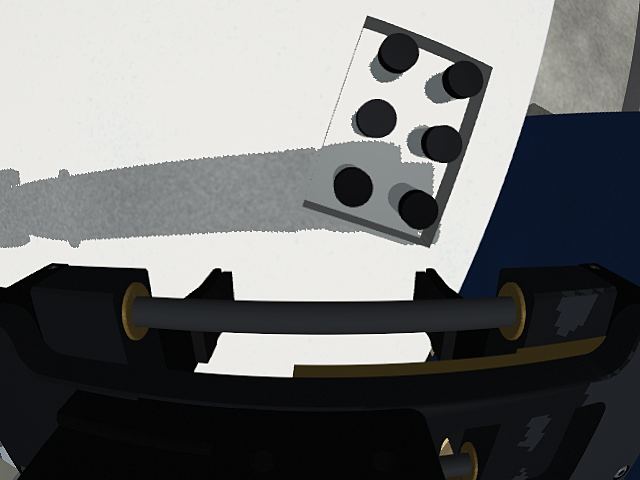

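The scene picture shows the rail at left (bar from (128,232) to (246,214)). A tall look-alike stands at (350,235), and the holder with bail and tube is at (420,235). The jar is at (310,340), the cup at (485,325) and the collar at (285,231). The wrist picture shows a rack of capped decoys. Next I'll zoom in.

```bash
cat > h.py <<'E'
import numpy as np,cv2
from scipy.spatial.transform import Rotation as Ro
def ray(c,u,v,fish=False):
    R=np.array(c["R"]);t=np.array(c["t"])
    x=(u-c["cx"])/c["fx"];y=(v-c["cy"])/c["fy"]
    if fish:
        r=np.hypot(x,y);d=np.array([x/r*np.sin(r),y/r*np.sin(r),np.cos(r)]) if r>1e-9 else np.array([0,0,1.])
    else: d=np.array([x,y,1.])
    d=R.T@d
    return -R.T@t,d/np.linalg.norm(d)
def onz(c,u,v,z,fish=False):
    o,d=ray(c,u,v,fish);return o+d*(z-o[2])/d[2]
def proj(c,X,fish=False):
    p=np.array(c["R"])@np.asarray(X,float)+np.array(c["t"])
    if fish:
        th=np.arctan2(np.hypot(p[0],p[1]),p[2]);n=np.hypot(p[0],p[1]);s=th/n if n>0 else 0
        return np.array([c["cx"]+c["fx"]*p[0]*s,c["cy"]+c["fy"]*p[1]*s])
    return np.array([c["cx"]+c["fx"]*p[0]/p[2],c["cy"]+c["fy"]*p[1]/p[2]])
def tri(rays):
    A=np.zeros((3,3));b=np.zeros(3)
    for o,d in rays:
        M=np.eye(3)-np.outer(d,d);A+=M;b+=M@o
    X=np.linalg.solve(A,b)
    return X,[np.linalg.norm((np.eye(3)-np.outer(d,d))@(X-o))*1e3 for o,d in rays]
def zoom(im,x0,y0,x1,y1,k,name):
    cv2.imwrite(name,cv2.resize(im[y0:y1,x0:x1],None,fx=k,fy=k,interpolation=cv2.INTER_CUBIC))
E
python3 - <<'E'
from h import *
s=cv2.imread('pics/scene0.png');t=cv2.imread('pics/top0.png')
a=cv2.resize(s[170:280,325:460],None,fx=5,fy=5,interpolation=cv2.INTER_CUBIC)
cv2.imwrite('pics/s_hold.png',a)
zoom(t,140,250,290,335,5,'pics/t_hold.png')
zoom(t,340,235,520,310,4,'pics/t_rail.png')
zoom(s,115,200,275,310,4,'pics/s_rail.png')
E
```

```text
(no output)
```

View pics/s_hold.png

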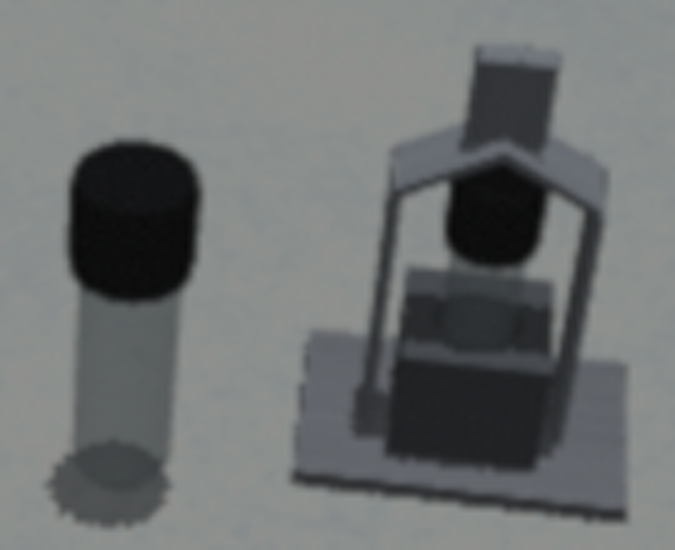

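View pics/t_hold.png

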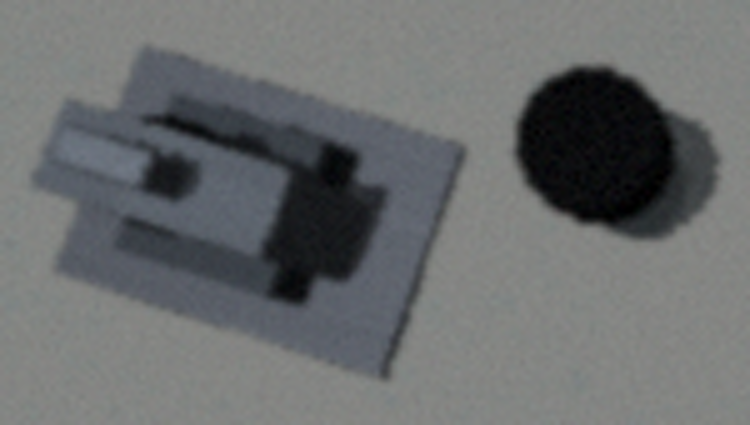

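View pics/t_rail.png

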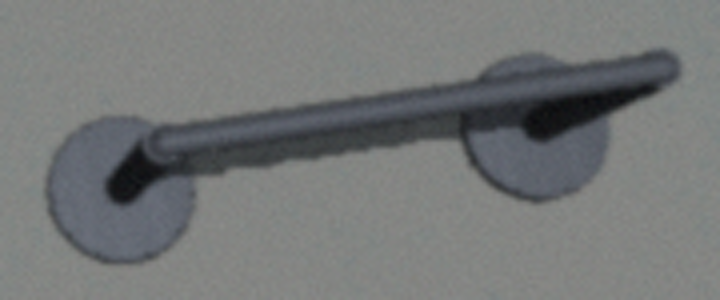

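View pics/s_rail.png

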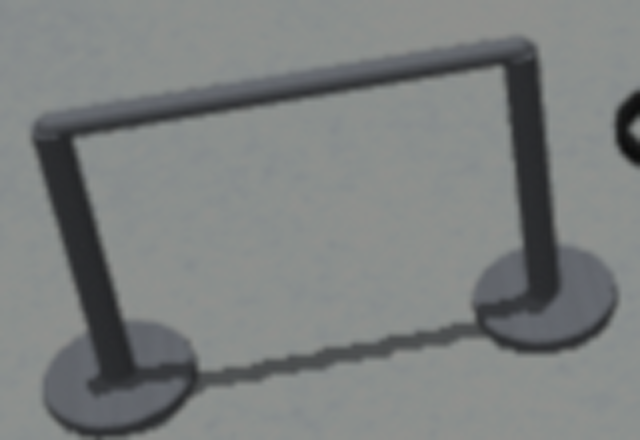

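```bash
python3 - <<'E'
from h import *
from cell import get_calibration
S=get_calibration("scene");T=get_calibration("top")
q=lambda p,k,o:((p[0]+.5)/k-.5+o[0],(p[1]+.5)/k-.5+o[1])
np.set_printoptions(precision=4,suppress=True)
print("plate top-cam")
for p in [(145,45),(466,150),(388,372),(57,268)]:
    print(onz(T,*q(p,5,(140,250)),.008))
print("plate scene")
for p in [(310,330),(628,362),(627,513),(293,475)]:
    print(onz(S,*q(p,5,(325,170)),.008))
print("lug top (top)")
for p in [(65,124),(152,150),(140,188),(50,162)]:
    print(onz(T,*q(p,5,(140,250)),.180))
print("lug top scene")
for p in [(478,46),(561,54),(556,70),(474,62)]:
    print(onz(S,*q(p,5,(325,170)),.180))
print("rail: top, scene at z=.155")
for p in [(162,140),(665,66)]: print(onz(T,*q(p,4,(340,235)),.155))
for p in [(522,50),(48,130)]: print(onz(S,*q(p,4,(115,200)),.155))
print("rail feet")
for p in [(120,188),(537,127)]: print(onz(T,*q(p,4,(340,235)),.004))
print("tall")
b=onz(S,*q((118,467),5,(325,170)),0.0)
print(b)
for z in (.12,.14,.16,.18): print(z,onz(T,*q((595,145),5,(140,250)),z),onz(S,*q((135,177),5,(325,170)),z))
for n,p,z in [("jar",(322,172),.075),("cup",(165,170),.07),("collar",(331,349),.012)]: print(n,onz(T,*p,z))
E
```

```text
plate top-cam
[0.5752 0.2866 0.008 ]
[0.5255 0.1662 0.008 ]
[0.4455 0.1978 0.008 ]
[0.4933 0.3196 0.008 ]
plate scene
[0.4456 0.2016 0.008 ]
[0.4922 0.3233 0.008 ]
[0.5771 0.2872 0.008 ]
[0.53   0.1676 0.008 ]
lug top (top)
[0.5181 0.2552 0.18  ]
[0.5082 0.2292 0.18  ]
[0.497  0.2328 0.18  ]
[0.507  0.2597 0.18  ]
lug top scene
[0.4998 0.2326 0.18  ]
[0.5109 0.2601 0.18  ]
[0.5203 0.2545 0.18  ]
[0.5094 0.2275 0.18  ]
rail: top, scene at z=.155
[ 0.502 -0.091  0.155]
[ 0.5158 -0.2928  0.155 ]
[ 0.5018 -0.0883  0.155 ]
[ 0.5169 -0.2887  0.155 ]
rail feet
[ 0.5019 -0.0912  0.004 ]
[ 0.5154 -0.2928  0.004 ]
tall
[0.5031 0.1042 0.    ]
0.12 [0.5078 0.1038 0.12  ] [0.4734 0.1136 0.12  ]
0.14 [0.5049 0.1014 0.14  ] [0.4997 0.1057 0.14  ]
0.16 [0.5021 0.0989 0.16  ] [0.526  0.0978 0.16  ]
0.18 [0.4993 0.0964 0.18  ] [0.5524 0.0899 0.18  ]
jar [ 0.7013 -0.0161  0.075 ]
cup [0.7296 0.2725 0.07  ]
collar [ 0.3845 -0.0077  0.012 ]
```

```bash
cat > go.py <<'E'
import sys
from h import *
from cell import telemetry
# go.py x y z yaw : shift from the measured pose in tool axes
def go(x,y,z,yaw):
    o=telemetry.get_obs();R=Ro.from_euler('xyz',o['tool_rot'],degrees=True).as_matrix()
    d=R.T@(np.array([x,y,z])-o['tool_pos'])*100
    dy=(yaw-o['tool_rot'][2]+180)%360-180
    print('t',round(o['time_s'],2),'pos',o['tool_pos'].round(4),'rot',o['tool_rot'].round(2),'F',o['force'].round(1),'w',round(o['grip_width'],4))
    print('shift cm',d.round(2),'turn rad',round(-np.radians(dy),3),'dist',np.linalg.norm(d).round(1))
if __name__=="__main__":
    a=list(map(float,sys.argv[1:]))
    for i in range(0,len(a),4): go(*a[i:i+4])
E
python3 go.py .44 -.40 .33 -55  .55 -.10 .33 -40 .51 .244 .30 -21.5
```

```text
t 0.15 pos [ 0.2029 -0.6171  0.2297] rot [ 1.800e+02  9.000e-02 -7.179e+01] F [ 0.1  0.1 -0.7] w 0.087
shift cm [-13.23 -29.3  -10.01] turn rad -0.293 dist 33.7
t 0.15 pos [ 0.2029 -0.6171  0.2297] rot [ 1.800e+02  9.000e-02 -7.179e+01] F [ 0.1  0.1 -0.7] w 0.087
shift cm [-38.29 -49.13  -9.98] turn rad -0.555 dist 63.1
t 0.15 pos [ 0.2029 -0.6171  0.2297] rot [ 1.800e+02  9.000e-02 -7.179e+01] F [ 0.1  0.1 -0.7] w 0.087
shift cm [-72.21 -56.08  -6.93] turn rad -0.878 dist 91.7
```

Call:
{"name": "carry_out", "arguments": {"translation": [[-2,-5,-2],[-4.5,-10,-4],[-7,-15,-6],[-9.5,-20,-8],[-12,-26,-10]], "turn": [-0.03,-0.08,-0.14,-0.2,-0.28], "gripper": [1,1,1,1,1]}}

```text
time_s: 0.78
tool_pos: [0.4092, -0.4245, 0.3296]
tool_rot: [180.0, -0.0, -55.7]
force: [0.5, -1.0, -0.0]
grip_width: 0.0873
```

```bash
python3 go.py .52 -.14 .33 -40 .51 .22 .30 -21.5
```

```text
t 0.78 pos [ 0.4092 -0.4245  0.3296] rot [ 1.7997e+02 -2.0000e-02 -5.5660e+01] F [ 0.5 -1.  -0. ] w 0.0873
shift cm [-17.24 -25.19  -0.06] turn rad -0.273 dist 30.5
t 0.78 pos [ 0.4092 -0.4245  0.3296] rot [ 1.7997e+02 -2.0000e-02 -5.5660e+01] F [ 0.5 -1.  -0. ] w 0.0873
shift cm [-47.53 -44.68   2.92] turn rad -0.596 dist 65.3
```

Call:
{"name": "carry_out", "arguments": {"translation": [[-3.5,-5,0],[-7,-10,0],[-10.5,-15,0],[-14,-20,0],[-17.2,-25.2,0]], "turn": [-0.05,-0.1,-0.16,-0.21,-0.27], "gripper": [1,1,1,1,1]}}

```text
time_s: 1.4
tool_pos: [0.5203, -0.1398, 0.3289]
tool_rot: [180.0, -0.0, -40.2]
force: [0.5, -0.4, -0.4]
grip_width: 0.087
```

```bash
python3 go.py .51 .19 .29 -21.5
```

```text
t 1.4 pos [ 0.5203 -0.1398  0.3289] rot [ 1.7997e+02 -3.0000e-02 -4.0190e+01] F [ 0.5 -0.4 -0.4] w 0.087
shift cm [-22.07 -24.54   3.87] turn rad -0.326 dist 33.2
```

Call:
{"name": "carry_out", "arguments": {"translation": [[-4.5,-4.9,0.5],[-9,-9.8,1],[-13.5,-14.7,2],[-18,-19.6,3],[-22,-24.5,4]], "turn": [-0.06,-0.13,-0.19,-0.26,-0.33], "gripper": [1,1,1,1,1]}}

```text
time_s: 2.02
tool_pos: [0.5101, 0.1699, 0.2917]
tool_rot: [180.0, -0.1, -21.3]
force: [1.5, 0.1, -0.3]
grip_width: 0.0868
```

```bash
python3 - <<'E'
from h import *
from cell import *
import pickle
c=get_calibration("wrist");im=read_camera("wrist")[:,:,::-1].copy();cv2.imwrite('pics/w1.png',im);pickle.dump(c,open('w1.pkl','wb'))
print(-np.array(c['R']).T@c['t'])
for n,X in [("lug",(.5095,.2438,.18)),("plate",(.5105,.2437,.008))]: print(n,proj(c,X,True))
E
python3 go.py .5095 .2438 .26 -21.5
```

```text
[0.53475896 0.23357205 0.44628335]
lug [284.42164185 139.47905821]
plate [300.23963369 139.20971983]
t 2.08 pos [0.5071 0.1805 0.2907] rot [-179.68    0.2   -20.44] F [-2.4  6.2  0.5] w 0.0869
shift cm [-1.98 -6.    3.11] turn rad 0.018 dist 7.0
```

View pics/w1.png

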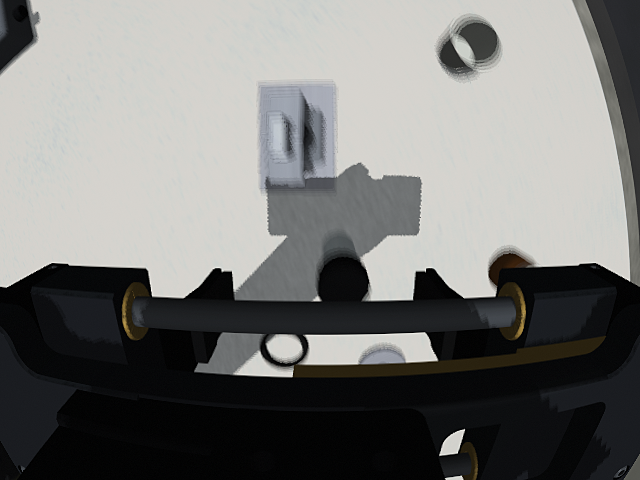

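The picture is motion blurred. It shows the bail near (280,135), about where I predicted. I'll retake it now that the arm has settled.

```bash
python3 - <<'E'
from h import *
from cell import *
import pickle
read_camera("wrist")
c=get_calibration("wrist");im=read_camera("wrist")[:,:,::-1].copy();cv2.imwrite('pics/w2.png',im);pickle.dump(c,open('w2.pkl','wb'))
for n,X in [("lug",(.5095,.2438,.18)),("plate",(.5105,.2437,.008))]: print(n,proj(c,X,True))
zoom(im,230,60,360,210,5,'pics/w2z.png')
im=cv2.resize(im[70:210,240:350],None,fx=4,fy=4);cv2.imwrite('pics/w2z.png',im)
E
python3 go.py .5095 .2438 .26 -21.5
```

```text
lug [293.23523103 147.38775191]
plate [306.29088414 144.59276925]
t 2.17 pos [0.5088 0.1726 0.2913] rot [-1.7997e+02  1.1000e-01 -2.0900e+01] F [ 0.7 -1.   0.5] w 0.0871
shift cm [-2.47 -6.68  3.14] turn rad 0.01 dist 7.8
```

View pics/w2z.png

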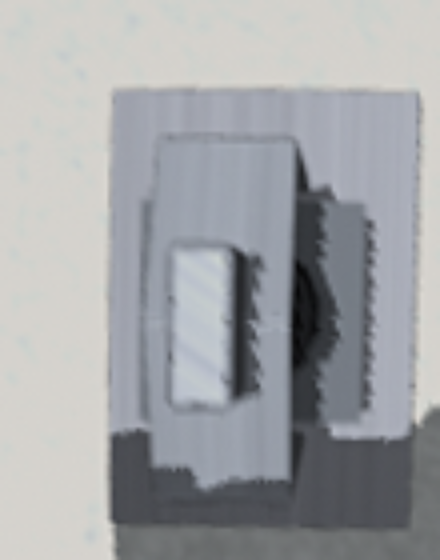

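```bash
python3 - <<'E'
from h import *
from cell import *
import pickle
c=pickle.load(open('w2.pkl','rb'))
np.set_printoptions(precision=4,suppress=True)
q=lambda p:((p[0]+.5)/4-.5+240,(p[1]+.5)/4-.5+70)
P=[onz(c,*q(p),.18,True) for p in [(172,247),(234,247),(234,408),(170,408)]]
print(np.array(P),np.mean(P,0)); a=P[0]+P[1]-P[2]-P[3];print(np.degrees(np.arctan2(-a[0],a[1])))
P=[onz(c,*q(p),.008,True) for p in [(113,90),(418,90),(411,524),(112,522)]]
print(np.array(P),np.mean(P,0)); a=P[0]+P[1]-P[2]-P[3];print(np.degrees(np.arctan2(-a[0],a[1])))
E
```

```text
[[0.5066 0.2573 0.18  ]
 [0.5169 0.2533 0.18  ]
 [0.5065 0.2263 0.18  ]
 [0.4957 0.2304 0.18  ]] [0.5064 0.2418 0.18  ]
-21.51163167849082
[[0.4908 0.3188 0.008 ]
 [0.5736 0.2865 0.008 ]
 [0.5269 0.1663 0.008 ]
 [0.4433 0.1987 0.008 ]] [0.5087 0.2426 0.008 ]
-21.41071267193684
```

Call:
{"name": "carry_out", "arguments": {"translation": [[-1,-2.2,1],[-2,-4.4,2],[-2.5,-6.5,3],[-2.5,-6.5,3],[-2.5,-6.5,3]], "turn": [0.005,0.01,0.01,0.01,0.01], "gripper": [0.6,0.6,0.6,0.6,0.6]}}

```text
time_s: 2.8
tool_pos: [0.5116, 0.236, 0.262]
tool_rot: [179.9, -0.0, -22.1]
force: [1.2, 0.3, -0.9]
grip_width: 0.0537
```

```bash
python3 - <<'E'
from h import *
from cell import *
c=get_calibration("wrist");im=read_camera("wrist")[:,:,::-1].copy();cv2.imwrite('pics/w3.png',im)
T=get_calibration("top");
t=read_camera("top")[:,:,::-1].copy();cv2.imwrite('pics/t3.png',t)
E
python3 go.py .508 .243 .16 -21.5
```

```text
t 2.9 pos [0.5116 0.2362 0.2623] rot [ 1.7997e+02 -6.0000e-02 -2.2090e+01] F [ 0.  -0.8  0.2] w 0.0524
shift cm [-0.6  -0.5  10.23] turn rad -0.01 dist 10.3
```

View pics/w3.png

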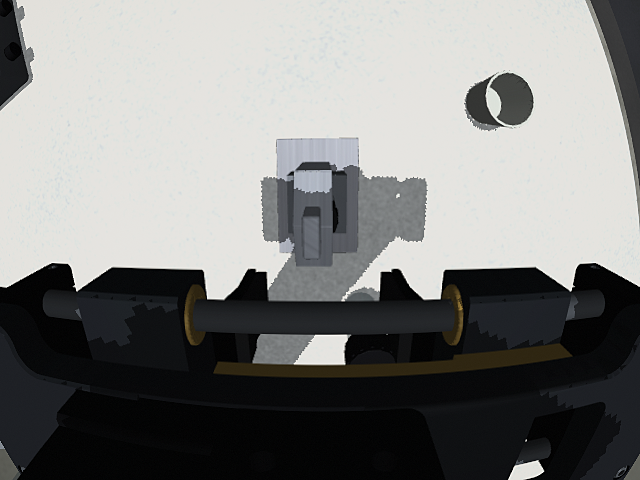

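```bash
python3 - <<'E'
from h import *
from cell import *
c=get_calibration("wrist");im=cv2.imread('pics/w3.png')
zoom(im,270,130,370,275,4,'pics/w3z.png')
for p in [(304,207),(321,207),(319,258),(303,258)]: print(onz(c,*p,.18,True))
print(onz(c,311.7,232.5,.18,True))
E
```

```text
[0.50962299 0.26388938 0.18      ]
[0.51981718 0.25971894 0.18      ]
[0.50544825 0.22811652 0.18      ]
[0.49549316 0.23215771 0.18      ]
[0.50770452 0.24625513 0.18      ]
```

View pics/w3z.png

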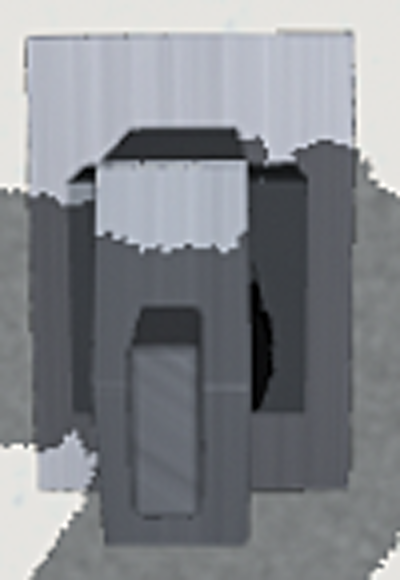

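```bash
python3 - <<'E'
from h import *
from cell import *
c=get_calibration("wrist")
P=np.array([onz(c,*p,.18,True) for p in [(303,216.2),(320.4,216.2),(318.9,259.2),(303.4,258.7)]]);print(P,P.mean(0))
m=P.mean(0)
import subprocess;print(subprocess.run(['python3','go.py',str(m[0]),str(m[1]),'.16','-21.5'],capture_output=True,text=True).stdout)
E
```

```text
[[0.50665895 0.25851753 0.18      ]
 [0.5171525  0.25422914 0.18      ]
 [0.50506334 0.22735663 0.18      ]
 [0.49554852 0.23160082 0.18      ]] [0.50610583 0.24292603 0.18      ]
t 2.9 pos [0.5116 0.2362 0.2623] rot [ 1.7997e+02 -6.0000e-02 -2.2090e+01] F [ 0.  -0.8  0.2] w 0.0524
shift cm [-0.78 -0.42 10.23] turn rad -0.01 dist 10.3
```

Call:
{"name": "carry_out", "arguments": {"translation": [[-0.7,-0.5,2],[-0.7,-0.5,5],[-0.7,-0.5,8],[-0.7,-0.5,10.2],[-0.7,-0.5,10.2]], "turn": [-0.01,-0.01,-0.01,-0.01,-0.01], "gripper": [0.6,0.6,0.6,0.6,0.6], "squeeze": 25}}

```text
time_s: 3.52
tool_pos: [0.5057, 0.2434, 0.1587]
tool_rot: [179.9, 0.1, -21.5]
force: [-0.1, 0.1, 0.3]
grip_width: 0.0523
```

```bash
python3 - <<'E'
from h import *
from cell import *
im=read_camera("scene")[:,:,::-1].copy();zoom(im,360,100,480,280,4,'pics/s4.png')
im=cv2.imread('pics/s4.png');cv2.imwrite('pics/s4.png',im[120:])
w=read_camera("wrist")[:,:,::-1].copy();zoom(w,200,180,420,400,3,'pics/w4.png');cv2.imwrite('pics/w4.png',cv2.imread('pics/w4.png')[:600])
E
python3 go.py .5075 .243 .16 -21.5
```

```text
t 3.62 pos [0.507  0.2447 0.1609] rot [-1.7997e+02 -6.0000e-02 -2.1430e+01] F [-0.   0.2  1. ] w 0.0527
shift cm [0.11 0.14 0.09] turn rad 0.001 dist 0.2
```

View pics/s4.png

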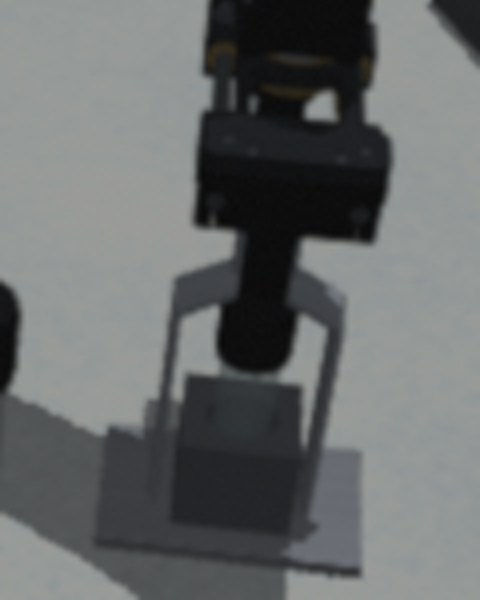

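View pics/w4.png

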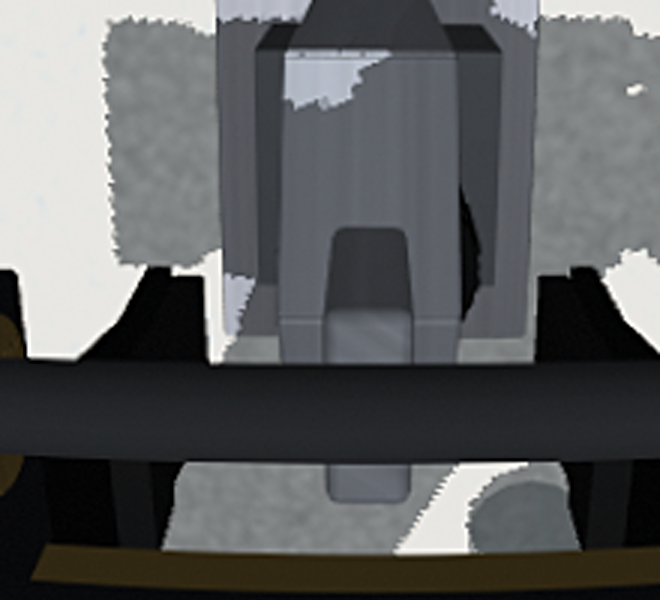

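The lug (330–410, 310–500 in the zoom) sits midway between the fingers. Closing now.

Call:
{"name": "carry_out", "arguments": {"translation": [[0,0,0.1],[0,0,0.1],[0,0,0.1],[0,0,0.1],[0,0,0.1]], "turn": [0,0,0,0,0], "gripper": [0.4,0.2,0,0,0], "squeeze": 25}}

```text
time_s: 4.25
tool_pos: [0.5063, 0.2452, 0.1589]
tool_rot: [180.0, -0.0, -21.4]
force: [0.3, 0.5, -0.8]
grip_width: 0.0115
```

Call:
{"name": "carry_out", "arguments": {"translation": [[0,0,0],[0,0,0],[0,0,-0.5],[0,0,-1],[0,0,-2]], "turn": [0,0,0,0,0], "gripper": [0,0,0,0,0], "squeeze": 40}}

```text
time_s: 4.88
tool_pos: [0.5061, 0.245, 0.1791]
tool_rot: [180.0, 0.0, -21.4]
force: [0.3, 0.1, -1.0]
grip_width: 0.0118
```

```bash
python3 - <<'E'
from h import *
from cell import *
im=read_camera("scene")[:,:,::-1].copy();zoom(im,360,100,480,280,4,'pics/s5.png')
im=cv2.imread('pics/s5.png');cv2.imwrite('pics/s5.png',im[120:])
E
python3 go.py .5075 .243 .33 -21.5
```

```text
t 4.92 pos [0.507  0.2456 0.1809] rot [-1.7993e+02 -9.0000e-02 -2.1370e+01] F [0.5 0.4 0.1] w 0.0116
shift cm [  0.17   0.2  -14.91] turn rad 0.002 dist 14.9
```

View pics/s5.png

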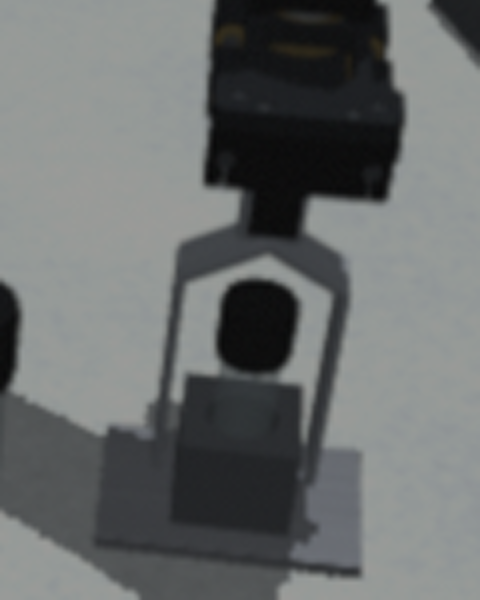

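Call:
{"name": "carry_out", "arguments": {"translation": [[0,0,-2],[0,0,-5],[0,0,-8.5],[0,0,-12],[0,0,-15.5]], "turn": [0,0,0,0,0], "gripper": [0,0,0,0,0], "squeeze": 40}}

```text
time_s: 5.55
tool_pos: [0.5061, 0.2453, 0.3365]
tool_rot: [-180.0, -0.1, -21.4]
force: [0.6, 1.1, -1.1]
grip_width: 0.0119
```

```bash
python3 go.py .54 .03 .34 -54 .51 -.188 .34 -85.9
```

```text
t 5.55 pos [0.5061 0.2453 0.3365] rot [-1.7996e+02 -7.0000e-02 -2.1360e+01] F [ 0.6  1.1 -1.1] w 0.0119
shift cm [10.99 18.82 -0.35] turn rad 0.57 dist 21.8
t 5.55 pos [0.5061 0.2453 0.3365] rot [-1.7996e+02 -7.0000e-02 -2.1360e+01] F [ 0.6  1.1 -1.1] w 0.0119
shift cm [16.14 40.21 -0.36] turn rad 1.127 dist 43.3
```

Call:
{"name": "carry_out", "arguments": {"translation": [[1.5,2.5,0],[4,6.5,0],[6.5,11,0],[9,15,0],[11,19,0]], "turn": [0.08,0.2,0.32,0.45,0.57], "gripper": [0,0,0,0,0]}}

```text
time_s: 6.18
tool_pos: [0.5397, 0.0266, 0.3353]
tool_rot: [-179.9, -0.1, -54.3]
force: [1.2, 0.3, -1.6]
grip_width: 0.0115
```

```bash
python3 go.py .51 -.188 .335 -85.9
```

```text
t 6.17 pos [0.5397 0.0266 0.3353] rot [-1.7993e+02 -6.0000e-02 -5.4270e+01] F [ 1.2  0.3 -1.6] w 0.0115
shift cm [15.68 14.94  0.03] turn rad 0.552 dist 21.7
```

Call:
{"name": "carry_out", "arguments": {"translation": [[3.5,3,0],[7,6.5,0],[10.5,10,0],[13.5,13,0],[15.7,15,0]], "turn": [0.12,0.24,0.36,0.47,0.55], "gripper": [0,0,0,0,0]}}

```text
time_s: 6.8
tool_pos: [0.5099, -0.1892, 0.3351]
tool_rot: [-179.9, -0.1, -85.8]
force: [0.6, 1.1, -0.5]
grip_width: 0.0113
```

```bash
python3 - <<'E'
from h import *
from cell import *
read_camera("wrist");read_camera("wrist")
im=read_camera("scene")[:,:,::-1].copy();cv2.imwrite('pics/s6.png',im)
w=read_camera("wrist")[:,:,::-1].copy();cv2.imwrite('pics/w6.png',w)
w=read_camera("top")[:,:,::-1].copy();cv2.imwrite('pics/t6.png',w)
E
python3 go.py .51 -.188 .3 -85.9
```

```text
t 7.05 pos [ 0.5109 -0.1853  0.3343] rot [-1.7996e+02  6.0000e-02 -8.5390e+01] F [-0.1 -0.1 -1.2] w 0.0118
shift cm [0.26 0.12 3.43] turn rad 0.009 dist 3.4
```

View pics/s6.png

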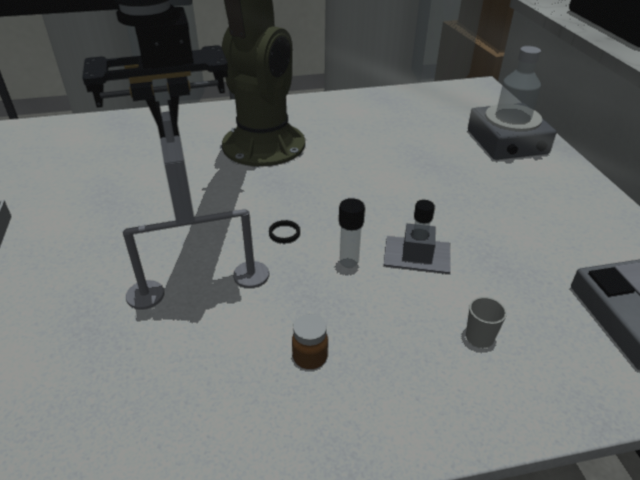

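View pics/w6.png

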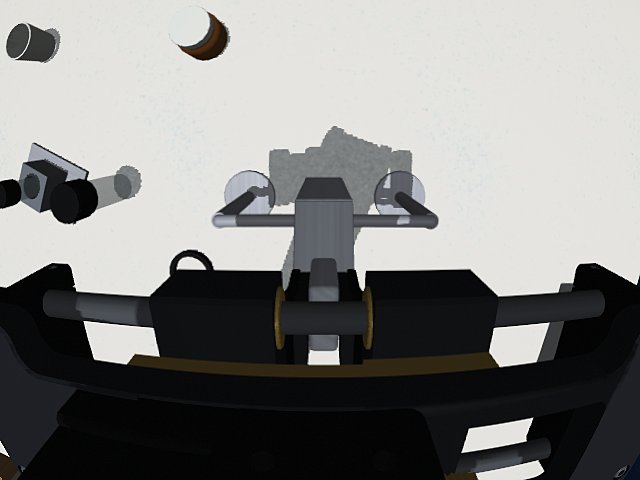

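View pics/t6.png

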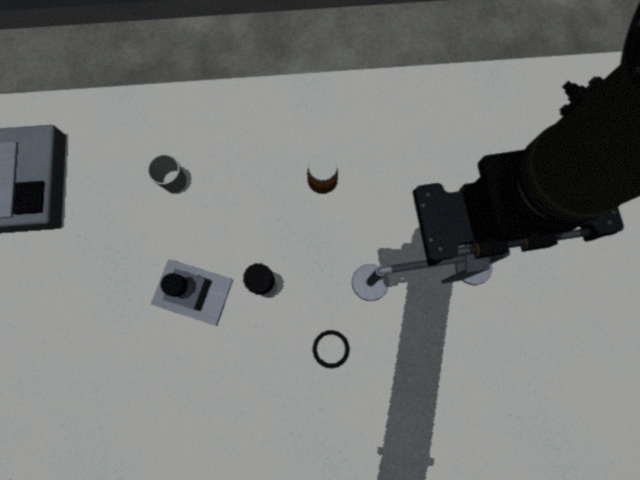

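```bash
python3 - <<'E'
from h import *
from cell import *
c=get_calibration("wrist")
a=onz(c,219,221,.155,True);b=onz(c,433,220.5,.155,True);print(a,b,(a+b)/2,np.linalg.norm(a-b),np.degrees(np.arctan2((b-a)[1],(b-a)[0])))
w=cv2.imread('pics/w6.png');zoom(w,200,165,450,300,3,'pics/w6z.png')
E
python3 go.py .509 -.19 .18 -85.9
```

```text
[ 0.49891767 -0.08875622  0.155     ] [ 0.51553415 -0.29047813  0.155     ] [ 0.50722591 -0.18961717  0.155     ] 0.2024051269399029 -85.2909938431944
t 7.05 pos [ 0.5109 -0.1853  0.3343] rot [-1.7996e+02  6.0000e-02 -8.5390e+01] F [-0.1 -0.1 -1.2] w 0.0118
shift cm [ 0.47  0.24 15.43] turn rad 0.009 dist 15.4
```

View pics/w6z.png

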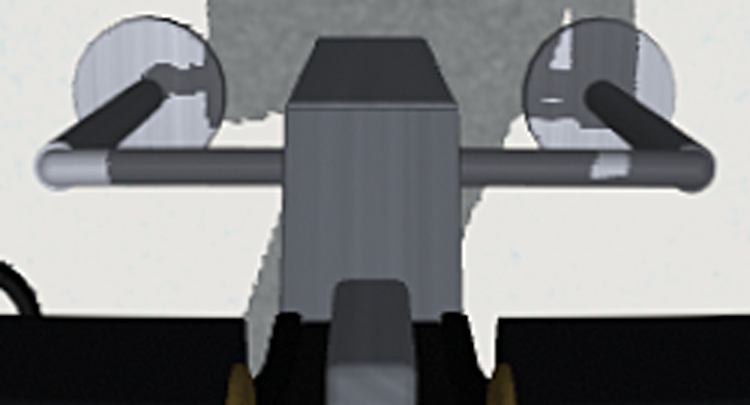

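Call:
{"name": "carry_out", "arguments": {"translation": [[0.5,0.1,1],[0.5,0.1,4],[0.5,0.1,7.5],[0.5,0.1,11],[0.5,0.1,13]], "turn": [0,0,0,0,0], "gripper": [0,0,0,0,0]}}

```text
time_s: 7.68
tool_pos: [0.5087, -0.1908, 0.2012]
tool_rot: [179.8, 0.1, -85.4]
force: [0.5, -0.1, -1.3]
grip_width: 0.0121
```

```bash
python3 - <<'E'
from h import *
from cell import *
read_camera("scene")
im=read_camera("scene")[:,:,::-1].copy();zoom(im,80,80,280,310,3,'pics/s7.png');cv2.imwrite('pics/s7.png',cv2.imread('pics/s7.png')[90:])
w=read_camera("wrist")[:,:,::-1].copy();zoom(w,200,165,450,360,3,'pics/w7.png')
E
python3 go.py .51 -.19 .18 -85.5
```

```text
t 7.83 pos [ 0.509  -0.1911  0.2027] rot [ 1.7986e+02  8.0000e-02 -8.5450e+01] F [ 0.6 -0.3 -0.8] w 0.0117
shift cm [-0.1  -0.11  2.26] turn rad 0.001 dist 2.3
```

View pics/s7.png

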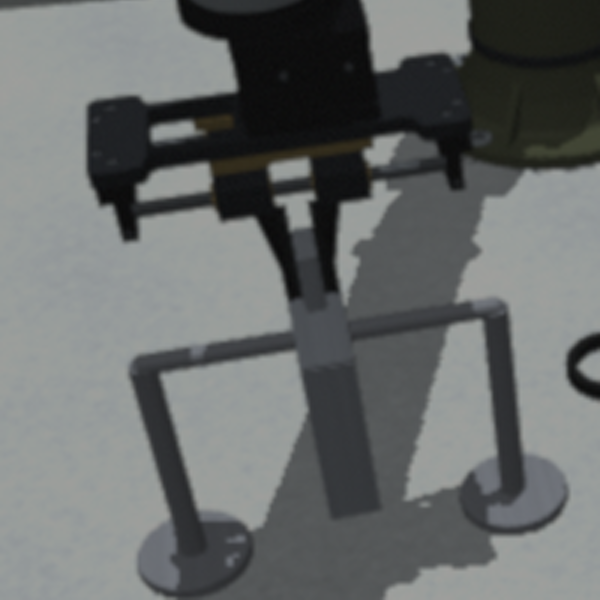

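View pics/w7.png

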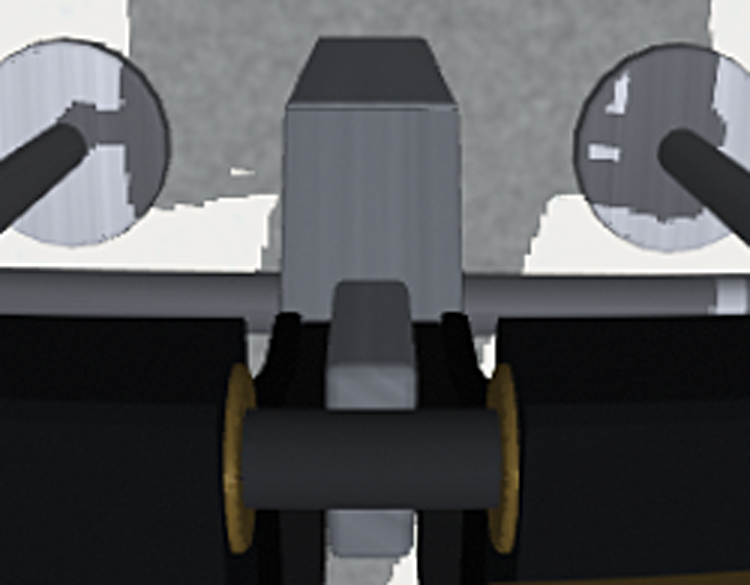

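Legs are on both sides of the bar: the outer leg at (345,440) in the scene zoom hangs in front of it. Lowering gently until the bar takes the bail's weight.

Call:
{"name": "carry_out", "arguments": {"translation": [[0,0,0.6],[0,0,1.2],[0,0,1.7],[0,0,2.0],[0,0,2.1]], "turn": [0,0,0,0,0], "gripper": [0,0,0,0,0], "squeeze": 15}}

```text
time_s: 8.45
tool_pos: [0.5097, -0.1921, 0.1827]
tool_rot: [180.0, 0.0, -85.5]
force: [1.5, 0.2, -1.8]
grip_width: 0.0118
```

```bash
python3 go.py .51 -.19 .18 -85.5
```

```text
t 8.45 pos [ 0.5097 -0.1921  0.1827] rot [179.99   0.   -85.54] F [ 1.5  0.2 -1.8] w 0.0118
shift cm [-0.21 -0.05  0.27] turn rad -0.001 dist 0.3
```

Call:
{"name": "carry_out", "arguments": {"translation": [[0,0,0.15],[0,0,0.3],[0,0,0.3],[0,0,0.3]], "turn": [0,0,0,0], "gripper": [0,0,0,0]}}

```text
time_s: 8.95
tool_pos: [0.5098, -0.1922, 0.1803]
tool_rot: [-180.0, -0.0, -85.5]
force: [-0.8, 0.4, 2.1]
grip_width: 0.0117
```

```bash
python3 go.py .51 -.19 .18 -85.5
```

```text
t 8.95 pos [ 0.5098 -0.1922  0.1803] rot [-1.7998e+02 -2.0000e-02 -8.5540e+01] F [-0.8  0.4  2.1] w 0.0117
shift cm [-0.22 -0.03  0.03] turn rad -0.001 dist 0.2
```

Contact: Fz changed from −1.8 to +2.1. Ease the grip and open slowly.

Call:
{"name": "carry_out", "arguments": {"translation": [[0,0,0],[0,0,0],[0,0,0],[0,0,0],[0,0,0]], "turn": [0,0,0,0,0], "gripper": [0.0,0.15,0.18,0.22,0.3], "squeeze": 3}}

```text
time_s: 9.57
tool_pos: [0.5097, -0.1921, 0.1799]
tool_rot: [180.0, -0.0, -85.5]
force: [0.3, -1.3, 0.2]
grip_width: 0.0225
```

```bash
python3 - <<'E'
from h import *
from cell import *
im=read_camera("scene")[:,:,::-1].copy();zoom(im,80,80,280,310,3,'pics/s8.png');cv2.imwrite('pics/s8.png',cv2.imread('pics/s8.png')[90:])
w=read_camera("wrist")[:,:,::-1].copy();zoom(w,200,165,450,360,3,'pics/w8.png')
E
python3 go.py .51 -.19 .18 -85.5
```

```text
t 9.68 pos [ 0.5097 -0.1921  0.1799] rot [180.    -0.   -85.54] F [0.2 0.3 1. ] w 0.0248
shift cm [-0.21 -0.05 -0.01] turn rad -0.001 dist 0.2
```

View pics/s8.png

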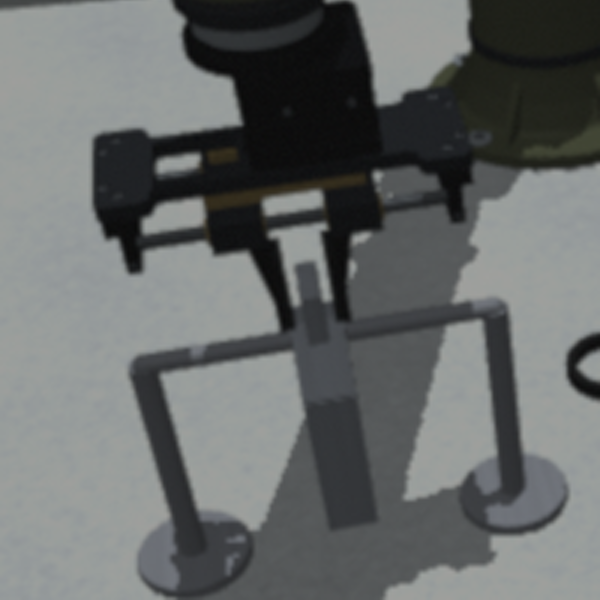

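View pics/w8.png

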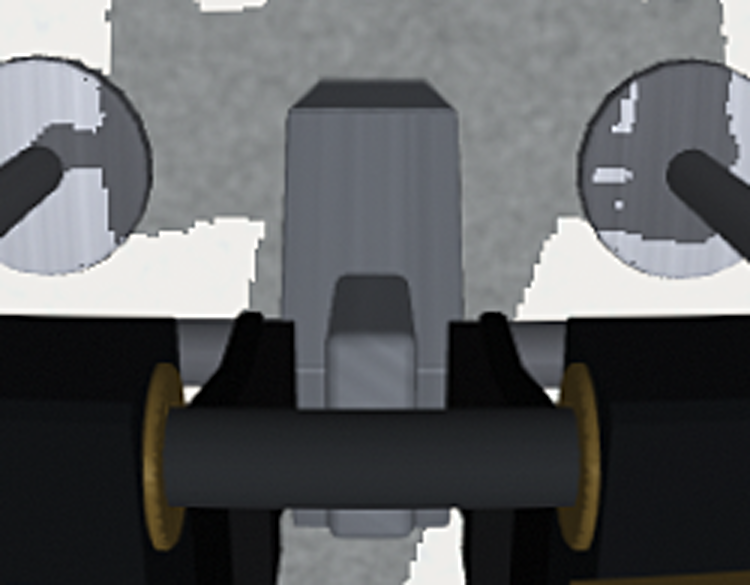

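The bail hangs on the bar, free between the fingers and tilted slightly. I'll open wider and lift off vertically.

Call:
{"name": "carry_out", "arguments": {"translation": [[0,0,0],[0,0,0],[0,0,-1],[0,0,-3],[0,0,-6]], "turn": [0,0,0,0,0], "gripper": [0.6,0.6,0.6,0.6,0.6]}}

```text
time_s: 10.3
tool_pos: [0.5093, -0.192, 0.2405]
tool_rot: [179.9, 0.0, -85.5]
force: [-0.5, 0.5, -0.9]
grip_width: 0.0515
```

Call:
{"name": "carry_out", "arguments": {"translation": [[0,0,-2],[0,0,-5],[0,0,-8],[0,0,-9],[0,0,-9]], "turn": [0,0,0,0,0], "gripper": [0.8,0.8,0.8,0.8,0.8]}}

```text
time_s: 10.92
tool_pos: [0.5099, -0.1921, 0.3303]
tool_rot: [-180.0, -0.0, -85.5]
force: [1.5, 0.5, 0.1]
grip_width: 0.0696
```

```bash
python3 - <<'E'
from h import *
from cell import *
im=read_camera("scene")[:,:,::-1].copy();zoom(im,80,80,280,310,3,'pics/s9.png');cv2.imwrite('pics/s9.png',cv2.imread('pics/s9.png')[90:])
w=read_camera("wrist")[:,:,::-1].copy();zoom(w,200,165,450,360,3,'pics/w9.png')
E
python3 go.py .54 .05 .31 -60 .51 .243 .26 -50
```

```text
t 11.03 pos [ 0.5092 -0.192   0.3287] rot [ 1.799e+02  4.000e-02 -8.554e+01] F [-0.4 -0.4 -0.5] w 0.0695
shift cm [-23.89  -4.95   1.88] turn rad -0.446 dist 24.5
t 11.03 pos [ 0.5092 -0.192   0.3287] rot [ 1.799e+02  4.000e-02 -8.554e+01] F [-0.4 -0.4 -0.5] w 0.0695
shift cm [-43.36  -3.47   6.9 ] turn rad -0.62 dist 44.0
```

View pics/s9.png

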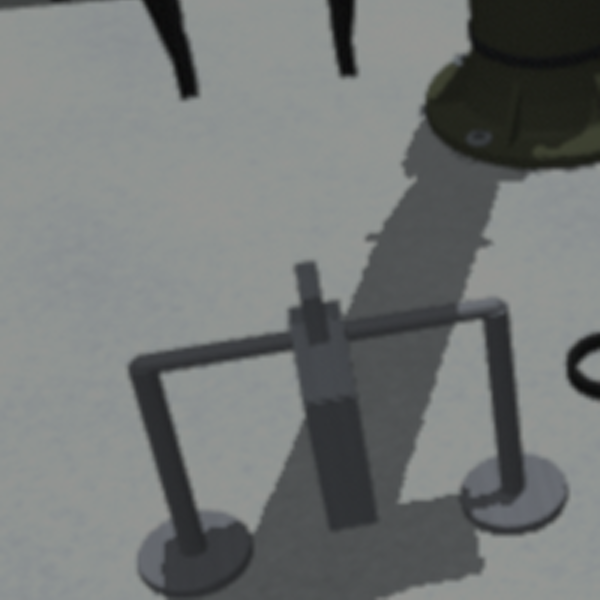

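View pics/w9.png

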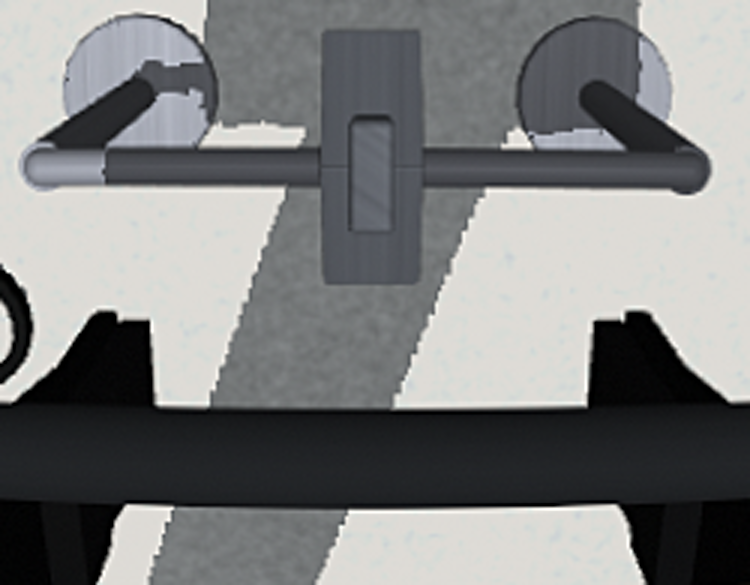

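The bail hangs squarely: lug at (370,175), peak line over the bar, and no movement between views. Next, locate the tube's cap.

```bash
python3 - <<'E'
from h import *
from cell import *
T=get_calibration("top");S=get_calibration("scene")
for C,f,box in ((T,'pics/t6.png',(155,265,205,310)),(S,'pics/s6.png',(405,190,445,225))):
    im=cv2.imread(f);x0,y0,x1,y1=box;g=im[y0:y1,x0:x1].max(2)
    m=(g<35).astype(np.uint8);n,l,st,ce=cv2.connectedComponentsWithStats(m)
    for i in range(1,n):
        if st[i,4]>60:print(st[i],ce[i]+[x0,y0],onz(C,*(ce[i]+[x0,y0]),.112),onz(C,*(ce[i]+[x0,y0]),.120))
E
python3 go.py .54 .05 .31 -60 .51 .243 .26 -50
```

```text
[  6   9  32  24 511] [175.13894325 284.89236791] [0.50923792 0.2425003  0.112     ] [0.50810398 0.24003433 0.12      ]
[ 40  17  10  28 128] [200.515625 298.375   ] [0.48381229 0.20124629 0.112     ] [0.48295212 0.19922452 0.12      ]
[ 10  11  19  22 351] [423.77207977 211.33903134] [0.51028357 0.24479554 0.112     ] [0.52019378 0.23995539 0.12      ]
t 11.03 pos [ 0.5092 -0.192   0.3287] rot [ 1.799e+02  4.000e-02 -8.554e+01] F [-0.4 -0.4 -0.5] w 0.0695
shift cm [-23.89  -4.95   1.88] turn rad -0.446 dist 24.5
t 11.03 pos [ 0.5092 -0.192   0.3287] rot [ 1.799e+02  4.000e-02 -8.554e+01] F [-0.4 -0.4 -0.5] w 0.0695
shift cm [-43.36  -3.47   6.9 ] turn rad -0.62 dist 44.0
```

Call:
{"name": "carry_out", "arguments": {"translation": [[-4,-1,0],[-9,-2,0],[-14,-3,0],[-19,-4,1],[-24,-5,2]], "turn": [-0.08,-0.17,-0.26,-0.35,-0.44], "gripper": [0.8,0.8,0.8,0.8,0.8]}}

```text
time_s: 11.65
tool_pos: [0.5401, 0.054, 0.3088]
tool_rot: [179.9, 0.0, -60.0]
force: [0.5, -0.4, -0.2]
grip_width: 0.0696
```

```bash
python3 go.py .505 .21 .26 -45
```

```text
t 11.65 pos [0.5401 0.054  0.3088] rot [ 1.7995e+02  3.0000e-02 -6.0030e+01] F [ 0.5 -0.4 -0.2] w 0.0696
shift cm [-15.27  -4.75   4.88] turn rad -0.262 dist 16.7
```

Call:
{"name": "carry_out", "arguments": {"translation": [[-4,-1,1],[-8,-2.5,2],[-12,-3.5,3],[-15.2,-4.7,4],[-15.2,-4.7,4]], "turn": [-0.06,-0.13,-0.2,-0.26,-0.26], "gripper": [0.8,0.8,0.8,0.8,0.8]}}

```text
time_s: 12.28
tool_pos: [0.5034, 0.2108, 0.2684]
tool_rot: [179.9, 0.2, -44.9]
force: [0.1, -0.5, -1.5]
grip_width: 0.0697
```

```bash
python3 - <<'E'
from h import *
from cell import *
read_camera("wrist");read_camera("wrist");read_camera("wrist")
c=get_calibration("wrist")
w=read_camera("wrist")[:,:,::-1].copy();cv2.imwrite('pics/w10.png',w)
print(proj(c,(.51,.2435,.128),True))
g=w.max(2);m=(g<45).astype(np.uint8);n,l,st,ce=cv2.connectedComponentsWithStats(m)
for i in range(1,n):
    if st[i,4]>300:print(st[i],ce[i],onz(c,*ce[i],.125,True))
E
python3 go.py .51 .2435 .2 -45
```

```text
[292.07233024 188.95335031]
[ 269  166   46   47 1675] [291.60059701 189.40955224] [0.50899857 0.24341682 0.125     ]
[535 192  38  47 726] [547.14876033 210.76446281] [0.66283359 0.06573244 0.125     ]
[     0    263    640    217 119414] [319.68999447 380.48686921] [0.39167525 0.09708018 0.125     ]
t 12.47 pos [0.5067 0.2054 0.2697] rot [ 1.7996e+02 -2.0000e-02 -4.5520e+01] F [0.7 0.2 0.4] w 0.0699
shift cm [-2.49 -2.91  6.96] turn rad -0.009 dist 7.9
```

View pics/w10.png

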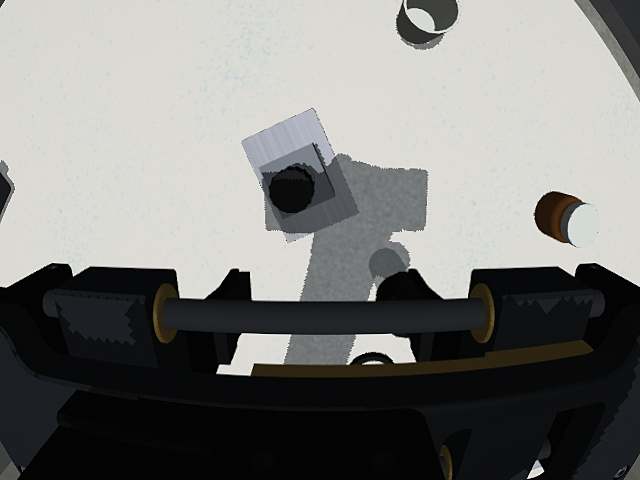

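Cap at (292,189) gives (0.509, 0.243), and all views agree. Going down over it.

Call:
{"name": "carry_out", "arguments": {"translation": [[-1,-1.2,1],[-2,-2.4,3],[-2.4,-2.9,5],[-2.4,-2.9,8],[-2.4,-2.9,10]], "turn": [0,0,0,0,0], "gripper": [0.8,0.8,0.8,0.8,0.8]}}

```text
time_s: 13.1
tool_pos: [0.5101, 0.2424, 0.168]
tool_rot: [179.9, 0.0, -45.5]
force: [-0.4, 0.3, 0.3]
grip_width: 0.0695
```

```bash
python3 - <<'E'
from cell import *
[read_camera("wrist") for _ in range(2)]
E
python3 go.py .509 .2433 .101 -45.5
```

```text
t 13.2 pos [0.5092 0.2421 0.1673] rot [ 1.7974e+02  9.0000e-02 -4.5500e+01] F [-0.3  0.  -0.2] w 0.0697
shift cm [-0.09 -0.1   6.63] turn rad 0.0 dist 6.6
```

Call:
{"name": "carry_out", "arguments": {"translation": [[-0.1,-0.1,2],[-0.1,-0.1,4.5],[-0.1,-0.1,6.6],[-0.1,-0.1,6.6],[-0.1,-0.1,6.6]], "turn": [0,0,0,0,0], "gripper": [0.8,0.8,0.8,0.6,0.4], "squeeze": 10}}

```text
time_s: 13.82
tool_pos: [0.5108, 0.2456, 0.1045]
tool_rot: [-179.9, -0.0, -45.4]
force: [0.2, 0.9, -0.5]
grip_width: 0.0573
```

Call:
{"name": "carry_out", "arguments": {"translation": [[0,0,0],[0,0,0],[0,0,0],[0,0,0],[0,0,0]], "turn": [0,0,0,0,0], "gripper": [0.2,0,0,0,0], "squeeze": 12}}

```text
time_s: 14.45
tool_pos: [0.5108, 0.2455, 0.1045]
tool_rot: [-179.9, -0.0, -45.4]
force: [0.1, 0.5, 4.9]
grip_width: 0.0357
```

```bash
python3 go.py .509 .2433 .101 -45.5
```

```text
t 14.45 pos [0.5108 0.2455 0.1045] rot [-1.7994e+02 -3.0000e-02 -4.5430e+01] F [0.1 0.5 4.9] w 0.0357
shift cm [0.03 0.28 0.35] turn rad 0.001 dist 0.4
```

Call:
{"name": "carry_out", "arguments": {"translation": [[0,0,-1],[0,0,-3],[0,0,-5.5],[0,0,-8.5],[0,0,-11]], "turn": [0,0,0,0,0], "gripper": [0,0,0,0,0], "squeeze": 20}}

```text
time_s: 15.08
tool_pos: [0.5105, 0.2455, 0.2163]
tool_rot: [-179.9, -0.0, -45.4]
force: [-0.2, 0.3, -1.3]
grip_width: 0.0356
```

```bash
python3 - <<'E'
from h import *
from cell import *
im=read_camera("scene")[:,:,::-1].copy();zoom(im,340,80,500,280,3,'pics/s11.png')
E
python3 go.py .53 .05 .29 -65
```

```text
t 15.12 pos [0.512  0.2465 0.2197] rot [-1.7966e+02 -1.7000e-01 -4.5430e+01] F [2.  1.7 2.4] w 0.0354
shift cm [15.28 12.47 -7.06] turn rad 0.342 dist 20.9
```

View pics/s11.png

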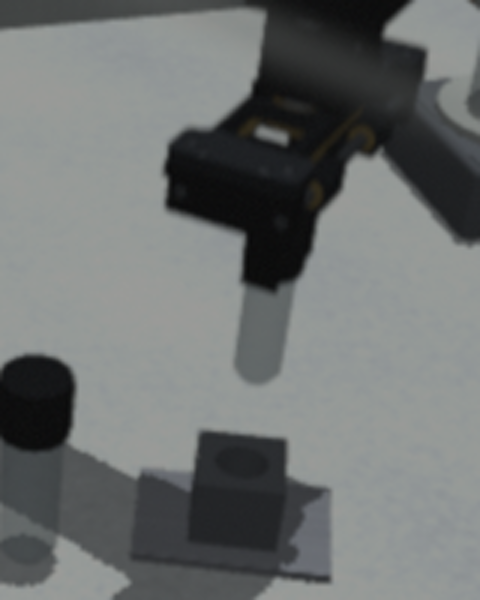

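Call:
{"name": "carry_out", "arguments": {"translation": [[0,0,-3],[2,1,-7],[6,4,-7],[10.5,7,-7],[15,10.5,-7]], "turn": [0,0.05,0.14,0.24,0.34], "gripper": [0,0,0,0,0]}}

```text
time_s: 15.75
tool_pos: [0.5408, 0.0635, 0.2846]
tool_rot: [-179.9, -0.0, -65.0]
force: [0.8, -0.6, -1.3]
grip_width: 0.0354
```

```bash
python3 go.py .56 -.125 .25 -85.5
```

```text
t 15.75 pos [0.5408 0.0635 0.2846] rot [-1.7994e+02 -3.0000e-02 -6.5040e+01] F [ 0.8 -0.6 -1.3] w 0.0354
shift cm [17.89  6.22  3.46] turn rad 0.357 dist 19.3
```

Call:
{"name": "carry_out", "arguments": {"translation": [[4,1,0],[8,2.5,0],[12,4,1],[16,5.5,2],[17.9,6.2,3.4]], "turn": [0.08,0.16,0.24,0.32,0.36], "gripper": [0,0,0,0,0]}}

```text
time_s: 16.38
tool_pos: [0.5604, -0.1273, 0.2493]
tool_rot: [-180.0, -0.0, -85.9]
force: [0.5, 0.2, -0.7]
grip_width: 0.0356
```

```bash
python3 - <<'E'
from h import *
from cell import *
[read_camera("wrist") for _ in range(2)]
im=read_camera("scene")[:,:,::-1].copy();cv2.imwrite('pics/s12.png',im)
c=get_calibration("wrist")
im=read_camera("wrist")[:,:,::-1].copy();cv2.imwrite('pics/w12.png',im)
for n,X in [("B",(.504,-.128,.155)),("lug",(.5085,-.19,.2)),("foot",(.56,-.125,.16))]: print(n,proj(c,X,True))
E
python3 go.py .541 -.1255 .199 -85.5
```

```text
B [321.80300518 313.30749065]
lug [417.61484774 343.07220011]
foot [323.53139006 242.62795018]
t 16.57 pos [ 0.5605 -0.1219  0.2494] rot [ 1.7995e+02  1.1000e-01 -8.5420e+01] F [ 0.1  0.6 -1.5] w 0.0357
shift cm [0.21 1.97 5.04] turn rad 0.001 dist 5.4
```

View pics/s12.png

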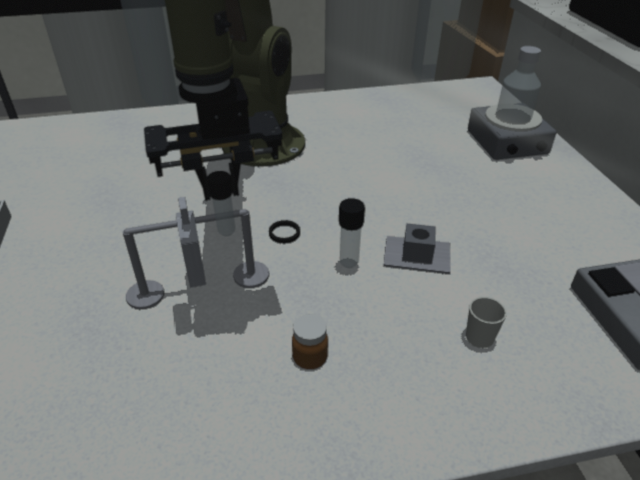

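View pics/w12.png

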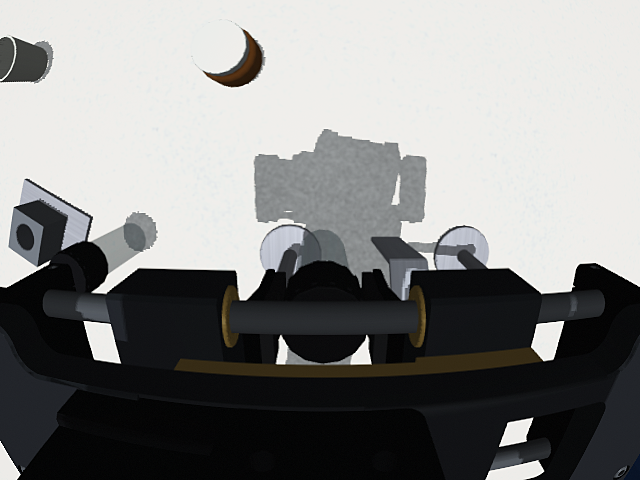

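Call:
{"name": "carry_out", "arguments": {"translation": [[0,1,1],[0,1.8,2.5],[0,2.2,4],[0,2.3,5],[0,2.3,5]], "turn": [0,0,0,0,0], "gripper": [0,0,0,0,0], "squeeze": 10}}

```text
time_s: 17.2
tool_pos: [0.5373, -0.1248, 0.1992]
tool_rot: [179.9, 0.0, -85.5]
force: [-0.3, -1.2, -0.8]
grip_width: 0.036
```

```bash
python3 - <<'E'
from h import *
from cell import *
[read_camera("wrist") for _ in range(2)]
im=read_camera("scene")[:,:,::-1].copy();zoom(im,80,80,280,310,3,'pics/s13.png');cv2.imwrite('pics/s13.png',cv2.imread('pics/s13.png')[90:])
im=read_camera("wrist")[:,:,::-1].copy();cv2.imwrite('pics/w13.png',im)
E
python3 go.py .5246 -.1236 .199 -85.5
```

```text
t 17.4 pos [ 0.5382 -0.1255  0.2005] rot [-1.7994e+02 -1.0000e-02 -8.5530e+01] F [-0.2 -0.4  0. ] w 0.0354
shift cm [-0.29  1.34  0.15] turn rad -0.001 dist 1.4
```

View pics/s13.png

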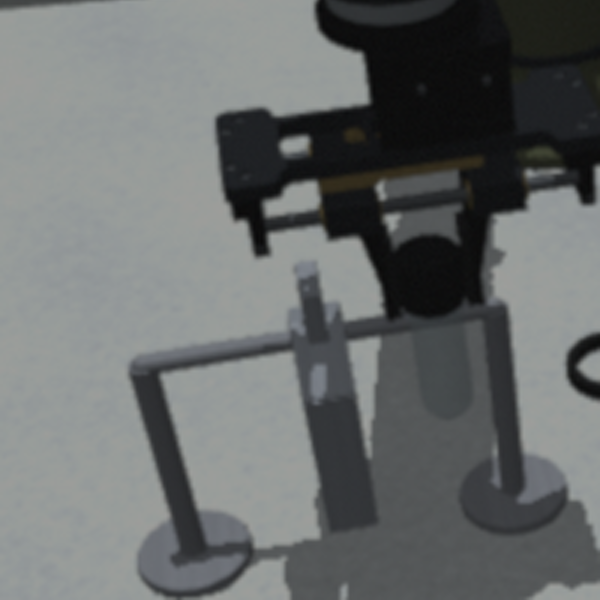

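View pics/w13.png

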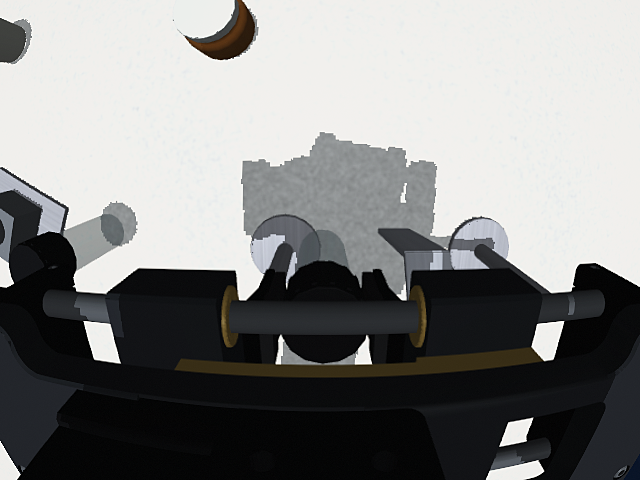

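Call:
{"name": "carry_out", "arguments": {"translation": [[0,0.7,0],[0,1.3,0],[0,1.8,-0.05],[0,2.3,-0.15],[0,2.8,-0.2]], "turn": [0,0,0,0,0], "gripper": [0,0,0,0,0], "squeeze": 10}}

```text
time_s: 18.02
tool_pos: [0.5096, -0.1275, 0.2021]
tool_rot: [-180.0, -0.0, -85.5]
force: [1.3, 0.3, -1.0]
grip_width: 0.0356
```

```bash
python3 - <<'E'
from h import *
from cell import *
im=read_camera("wrist")[:,:,::-1].copy();cv2.imwrite('pics/w14.png',im)
E
python3 go.py .5246 -.1236 .199 -85.5
```

```text
t 18.07 pos [ 0.509  -0.1277  0.2022] rot [ 1.800e+02 -1.000e-02 -8.555e+01] F [1.3 1.3 0.4] w 0.0356
shift cm [-0.28 -1.59  0.32] turn rad -0.001 dist 1.6
```

View pics/w14.png

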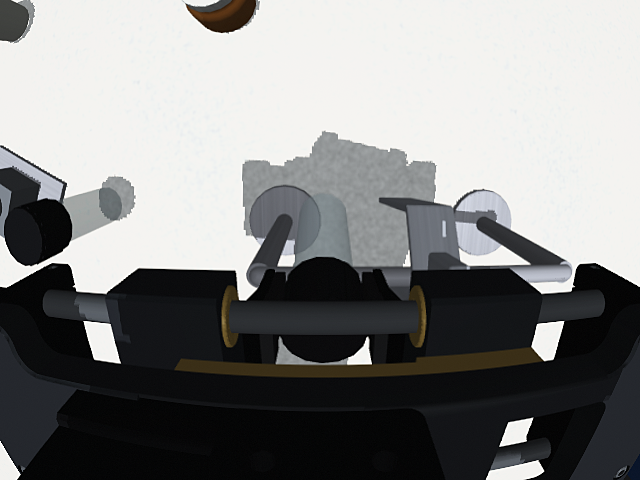

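The tube is pivoting: its foot now shows at (325,200), swinging towards the camera. Continuing the arc.

Call:
{"name": "carry_out", "arguments": {"translation": [[0,0.8,0],[0,1.5,0.05],[0,2.3,0.25],[0,3.0,0.5],[0,3.7,0.85]], "turn": [0,0,0,0,0], "gripper": [0,0,0,0,0], "squeeze": 10}}

```text
time_s: 18.7
tool_pos: [0.4723, -0.1307, 0.1934]
tool_rot: [-180.0, -0.0, -85.5]
force: [1.5, -0.1, 0.9]
grip_width: 0.0357
```

```bash
python3 - <<'E'
from h import *
from cell import *
im=read_camera("wrist")[:,:,::-1].copy();cv2.imwrite('pics/w15.png',im)
im=read_camera("scene")[:,:,::-1].copy();zoom(im,80,80,280,310,3,'pics/s15.png');cv2.imwrite('pics/s15.png',cv2.imread('pics/s15.png')[90:])
E
python3 go.py .5246 -.1236 .199 -85.5
```

```text
t 18.8 pos [ 0.4714 -0.1308  0.193 ] rot [ 1.7989e+02 -1.0000e-02 -8.5580e+01] F [0.2 1.3 0.7] w 0.0357
shift cm [-0.31 -5.36 -0.61] turn rad -0.001 dist 5.4
```

View pics/w15.png

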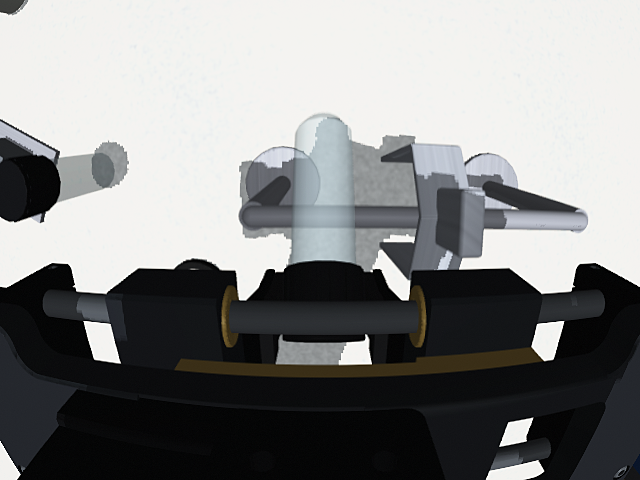

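View pics/s15.png

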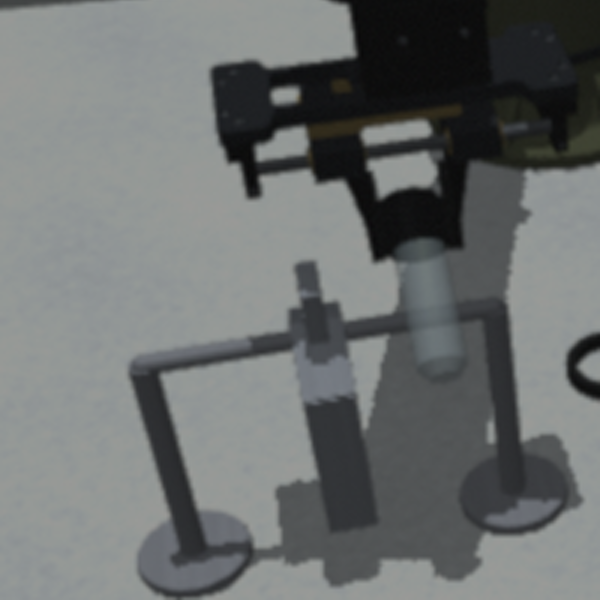

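Call:
{"name": "carry_out", "arguments": {"translation": [[0,0.5,0.3],[0,0.9,0.7],[0,1.6,1.45],[0,2.0,2.1],[0,2.3,2.8]], "turn": [0,0,0,0,0], "gripper": [0,0,0,0,0], "squeeze": 10}}

```text
time_s: 19.42
tool_pos: [0.4493, -0.1324, 0.1648]
tool_rot: [180.0, -0.0, -85.5]
force: [0.5, 0.4, 1.3]
grip_width: 0.0357
```

```bash
python3 - <<'E'
from h import *
from cell import *
[read_camera("wrist") for _ in range(2)]
im=read_camera("wrist")[:,:,::-1].copy();cv2.imwrite('pics/w16.png',im)
im=read_camera("scene")[:,:,::-1].copy();zoom(im,80,80,280,310,3,'pics/s16.png');cv2.imwrite('pics/s16.png',cv2.imread('pics/s16.png')[90:])
E
python3 go.py .5246 -.1236 .199 -85.5
```

```text
t 19.62 pos [ 0.4492 -0.1323  0.1649] rot [ 1.799e+02  2.000e-02 -8.555e+01] F [-0.   0.3 -0.2] w 0.0357
shift cm [-0.28 -7.58 -3.42] turn rad -0.001 dist 8.3
```

View pics/w16.png

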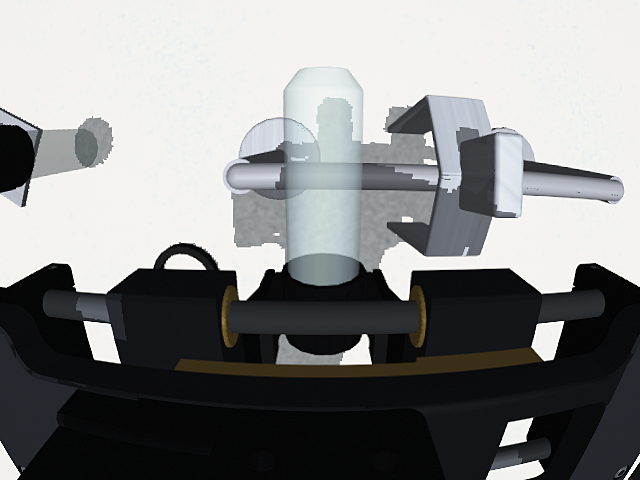

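View pics/s16.png

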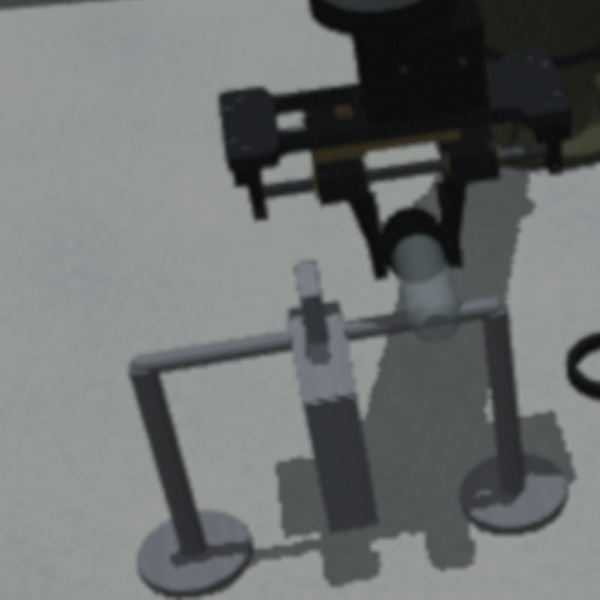

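The tube now lies across the bar, nearly level (glass from (323,75) to (323,280)). I'll clamp it firmly, then lift.

Call:
{"name": "carry_out", "arguments": {"translation": [[0,0,0],[0,0,0],[0,0,0],[0,0,0]], "turn": [0,0,0,0], "gripper": [0,0,0,0], "squeeze": 50}}

```text
time_s: 20.12
tool_pos: [0.4499, -0.1323, 0.1655]
tool_rot: [-180.0, -0.0, -85.5]
force: [0.7, 0.3, -0.0]
grip_width: 0.0349
```

Call:
{"name": "carry_out", "arguments": {"translation": [[0,0,-1],[0,0,-3],[0,0,-6],[0,0,-9],[0,0,-12]], "turn": [0,0,0,0,0], "gripper": [0,0,0,0,0], "squeeze": 50}}

```text
time_s: 20.75
tool_pos: [0.4499, -0.1323, 0.2872]
tool_rot: [-180.0, -0.0, -85.5]
force: [0.9, -0.7, -1.3]
grip_width: 0.0349
```

```bash
python3 - <<'E'
from h import *
from cell import *
[read_camera("wrist") for _ in range(2)]
im=read_camera("wrist")[:,:,::-1].copy();cv2.imwrite('pics/w17.png',im)
im=read_camera("scene")[:,:,::-1].copy();cv2.imwrite('pics/s17.png',im)
E
python3 go.py .50 -.05 .29 4.5
```

```text
t 20.95 pos [ 0.45   -0.1324  0.2859] rot [-1.7995e+02 -4.0000e-02 -8.5540e+01] F [-0.2 -0.1 -0.9] w 0.035
shift cm [-7.82 -5.62 -0.41] turn rad -1.571 dist 9.6
```

View pics/w17.png

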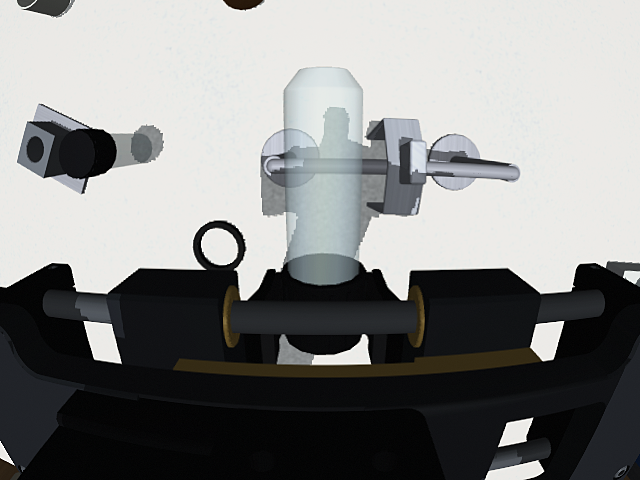

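View pics/s17.png

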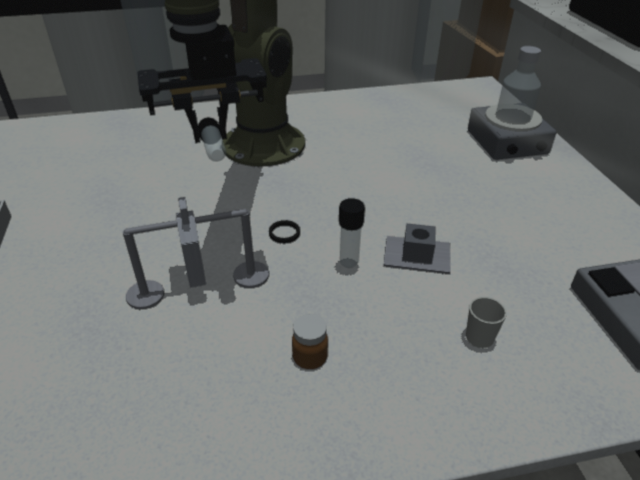

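Call:
{"name": "carry_out", "arguments": {"translation": [[0,0,-1],[0,0,-2],[0,0,-3],[0,-1,-3],[0,-2,-3]], "turn": [-0.08,-0.2,-0.35,-0.52,-0.7], "gripper": [0,0,0,0,0]}}

```text
time_s: 21.58
tool_pos: [0.4694, -0.1307, 0.3141]
tool_rot: [179.9, 0.1, -45.1]
force: [0.2, -0.4, -0.7]
grip_width: 0.0349
```

Call:
{"name": "carry_out", "arguments": {"translation": [[0,-0.5,0],[0,-0.5,0],[0,-0.5,0],[0,-0.5,0],[0,-0.5,0]], "turn": [-0.18,-0.36,-0.54,-0.7,-0.86], "gripper": [0,0,0,0,0]}}

```text
time_s: 22.2
tool_pos: [0.4727, -0.1271, 0.3138]
tool_rot: [-179.9, 0.1, 4.2]
force: [0.1, 1.1, -0.8]
grip_width: 0.035
```

```bash
python3 - <<'E'
from h import *
from cell import *
[read_camera("wrist") for _ in range(4)]
im=read_camera("scene")[:,:,::-1].copy();cv2.imwrite('pics/s18.png',im)
im=read_camera("top")[:,:,::-1].copy();cv2.imwrite('pics/t18.png',im)
E
python3 go.py .50 -.05 .29 4.5
```

```text
t 22.5 pos [ 0.4731 -0.1272  0.3149] rot [-1.7998e+02  5.0000e-02  3.7200e+00] F [-0.9  0.3 -1.7] w 0.0349
shift cm [ 3.18 -7.53  2.49] turn rad -0.014 dist 8.5
```

View pics/s18.png

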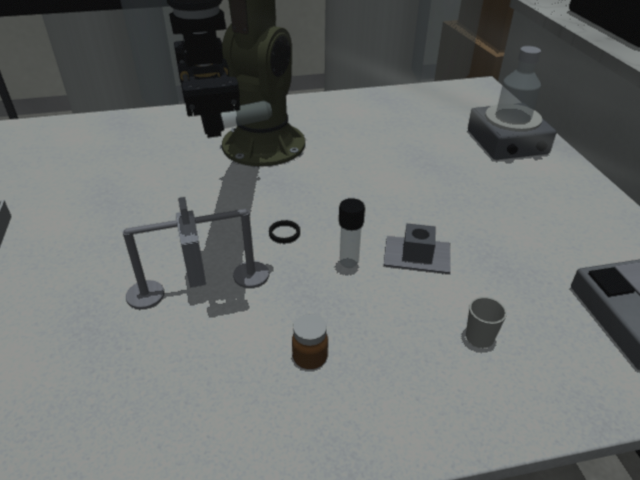

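View pics/t18.png

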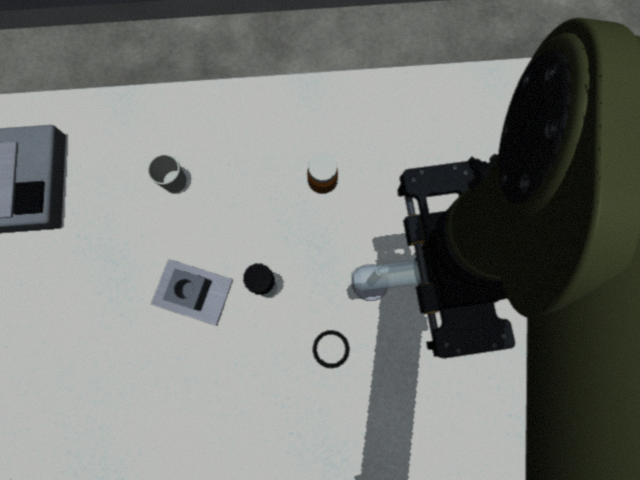

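```bash
python3 - <<'E'
from h import *
im=cv2.imread('pics/s18.png');zoom(im,190,80,290,150,8,'pics/s18z.png')
z=cv2.imread('pics/s18z.png');z=cv2.convertScaleAbs(z,alpha=1.6,beta=0);cv2.imwrite('pics/s18z.png',z)
E
```

```text
(no output)
```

View pics/s18z.png

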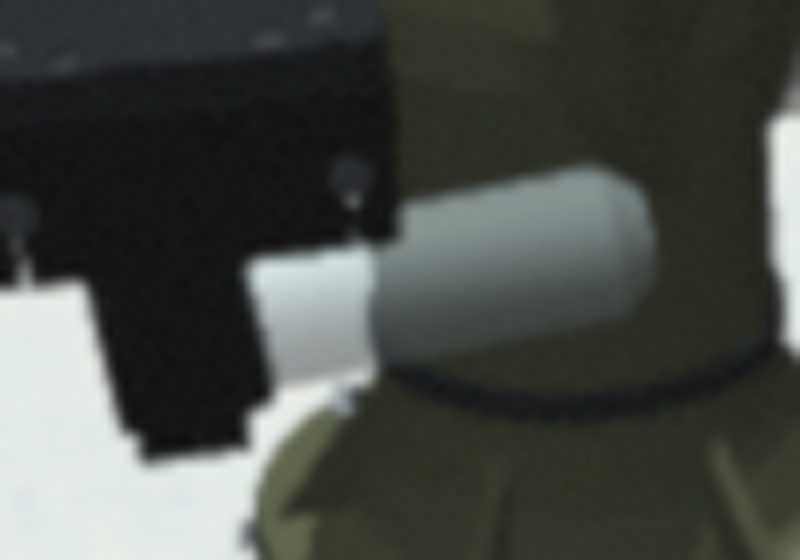

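```bash
python3 - <<'E'
from h import *
from cell import *
S=get_calibration("scene");o=telemetry.get_obs();R=Ro.from_euler('xyz',o['tool_rot'],degrees=True).as_matrix()
G=o['tool_pos']-.011*R[:,2];n=R[:,0]
q=lambda p,k,o:((p[0]+.5)/k-.5+o[0],(p[1]+.5)/k-.5+o[1])
P=[]
for p in [(400,283.5),(590,244.5),(655,232)]:
    oo,d=ray(S,*q(p,8,(190,80)));s=((G-oo)@n)/(d@n);P.append(oo+s*d);print(P[-1],(P[-1]-G)@-R[:,1],(P[-1]-G)[2])
# silhouettes edges in plane
for a,b in [((400,208),(590,165)),((390,362),(600,322)),((400,283.5),(590,244.5))]:
    X=[]
    for p in (a,b):
        oo,d=ray(S,*q(p,8,(190,80)));s=((G-oo)@n)/(d@n);X.append(oo+s*d)
    v=X[1]-X[0];print(np.degrees(np.arctan2(v[2],np.hypot(v[0],v[1]))))
print(G)
E
```

```text
[ 0.47008317 -0.07997729  0.32444739] 0.047344587201194416 -0.0014704929632999297
[ 0.46756516 -0.04120939  0.32775014] 0.08619515280328907 0.0018322537593244426
[ 0.46669645 -0.02783671  0.32870739] 0.09959630790138566 0.0027895027376645953
6.257726721837271
3.795577179418463
4.859241462452638
[ 0.47315621 -0.12722248  0.32591789]
```

Call:
{"name": "carry_out", "arguments": {"translation": [[0,0,0],[0,0,0],[0,0,0],[0,0,0],[0,0,0]], "turn": [0,0,0,0,0], "gripper": [0,0,0,0,0], "squeeze": 50}}

```text
time_s: 23.12
tool_pos: [0.4734, -0.1273, 0.3154]
tool_rot: [180.0, 0.0, 3.8]
force: [0.2, -0.4, -0.8]
grip_width: 0.0348
```

```bash
python3 - <<'E'
from h import *
from cell import *
c=get_calibration("wrist");o=telemetry.get_obs()
w=read_camera("wrist")[:,:,::-1].copy();cv2.imwrite('pics/w19.png',w)
s=read_camera("scene")[:,:,::-1].copy();zoom(s,100,170,280,310,4,'pics/s19.png')
R=Ro.from_euler('xyz',o['tool_rot'],degrees=True).as_matrix();G=o['tool_pos']-.011*R[:,2]
for tau in (-5,0,5,10):
    a=np.radians(tau);ax=-R[:,1]*np.cos(a)-R[:,2]*np.sin(a);up=np.cross(R[:,0],ax);up*=np.sign(up[2])
    print(tau,[proj(c,G+ax*l+up*h+R[:,0]*x,True).round(1).tolist() for l,h,x in ((.0195,.018,0),(.0195,-.018,0),(.0935,0,.015),(.0935,0,-.015),(.0195,0,.015),(.0195,0,-.015),(.0995,0,0))])
print(o['tool_pos'],o['force'],o['grip_width'],o['time_s'])
E
```

```text
-5 [[324.9, 272.0], [324.6, 251.2], [361.8, 80.0], [287.3, 80.0], [361.0, 260.3], [288.4, 260.4], [324.5, 65.6]]
0 [[324.9, 277.6], [324.6, 248.8], [363.9, 75.9], [285.3, 75.8], [361.4, 261.5], [288.1, 261.5], [324.6, 60.3]]
5 [[324.9, 283.5], [324.6, 246.8], [366.4, 73.1], [283.1, 73.1], [361.8, 263.0], [287.7, 263.1], [324.7, 56.4]]
10 [[324.9, 289.6], [324.6, 245.1], [369.1, 72.0], [280.5, 72.0], [362.2, 264.9], [287.3, 265.0], [324.8, 54.1]]
[ 0.47336441 -0.12727457  0.31542658] [ 0.16463421 -0.43108367 -0.79914355] 0.03476348343584466 23.125
```

View pics/w19.png

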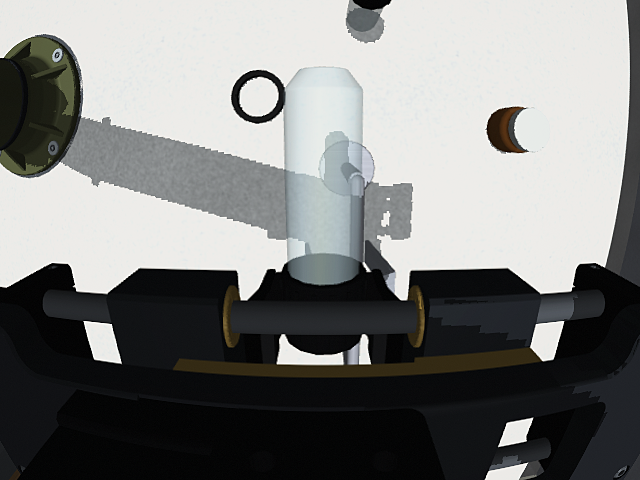

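View pics/s19.png

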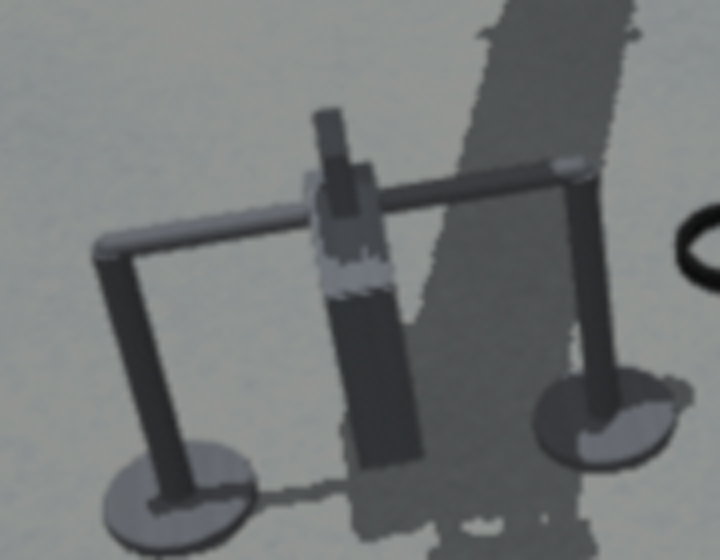

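```bash
python3 -c "
from cell import *
print(sign_off())"
```

```text
the job is handed in; nothing more can be done
None
```

The bail hangs on the drying rail, released. The arm is holding the tube level with its lower side about 0.30 m above the bench. I handed the job in at about 23 s of the 69 s limit.

**What I did:**
- **Bail:** I lifted it by its lug and lowered it across the middle of the bar until the bar took its weight. I then let go and lifted the gripper straight off.
- **Tube:** I drew it out of the socket by its cap. The gripper can only turn about its own vertical axis, so I tipped the tube level by pressing its glass lightly against a free stretch of the rail. I then clamped it at 50 N and raised it.

**Last checks:**
- **Bail:** its peak sits over the bar, and it looked the same in every view after release.
- **Tube angle:** the two cameras disagreed slightly. The wrist camera gave about 0 to 3° from level. The scene camera gave values from about 2° foot-down to 5° foot-up, mostly foot-up, but its image of the glass was coarse.
- **Grip:** the tube showed no slip between two checks about 2 s apart.
- **Forces:** the highest reading I saw was about 5 N, when the gripper first closed on the cap.
- **Jar, collar and cup:** I did not touch any of them, and they look unmoved in the pictures.

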